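# Strip the bulbs from the living-room lamp into their carton

### The arm

A 7-joint arm with a two-finger parallel gripper is mounted at the origin on the work surface. World frame = base frame: x ahead of the robot, y to its left, z up, the work surface at z = 0. Lengths are in m, angles in rad, forces in N, time in s.
With the tool pointing down it reaches from about 0.425 to 0.925 m from the base axis. Payload 6.8 kg.
Tool frame: the origin (TCP) lies midway between the tips of the shut fingers; the grasp point (between the pads) lies 19 mm behind it (bot.pinch_z is the distance from the TCP to the grasp point, in m); z points along the fingers, y is the line along which they close (so a half turn about z gives the same grasp; the last joint's range is limited). The gripper opens to 85 mm and grips with 20 to 120 N. Pads are 22 mm wide; open, the fingers measure 114 mm over their backs; the gripper's body (76 mm by 85 mm) begins 54 mm behind the grasp point. The pads swing forward as they close: fully open they stand 13 mm farther back than shut.
Start: joints at [-1.252, 0.477, 0.022, 1.555, -0.011, 1.109, -0.083], TCP at [0.279, 0.614, 0.231] pointing down, gripper open.
Joint ranges: [-2.96, 2.96], [-0.34, 2.1], [-1.41, 1.46], [0.24, 2.44], [-1.37, 4.51], [0.17, 1.92], [-2.96, 2.96]. Speed limits (rad/s): [2.39, 2.39, 3.14, 3.14, 3.14, 3.14, 3.14].

### API

Orientations are given as a unit quaternion [w, x, y, z].
In Python, from station import bot, imaging gives the robot as it stands. The module is installed in compiled form; this text tells all that it offers.
- The arm moves only by the tool carry_out, never from a script. Its argument "targets" is a list of rows, each a list of 5 numbers: the shift along the tool's x, y, z in cm, then the turn about the tool's z in degrees, then the opening, from -1 (shut) to 1 (fully open). In form: [[x, y, z, yaw, gripper], ...]. A call has 1 to 12 rows; each row shifts and turns the commanded pose from where the row before left it, along the tool's axes as they then stand; what a row does not reach is not made up. A row lasts 1/10 s, in which the tool goes at most 50 mm and 8.59 degrees, less where a joint would pass 70% of its speed; a pose out of reach is approached as far as the arm can. A call is refused whole if a number of a shift passes 5 or a number of a turn 8.59, either way. A call with a gripper value outside its range is refused whole. The fingers move at their own pace and stop on an object; "force" is the grip in N (left out, the last holds). Time passes only in rows, so rows that do not move let the fingers close. It gives the time, the measured TCP pose, the force, the opening and the grip force at its end, in the units of the state.
- bot.get_obs(): the state, without advancing time (a new reading comes with each control period).
- imaging.read_camera(name): name is "side" or "top"; returns the picture (400x640x3 uint8, red, green, blue); there is no depth.
- imaging.calibration(name): a dict with "fx", "fy", "cx", "cy" (pixels), "k1" (the pictures are not rectified: a ray, as slopes to the right and down, at radius r is drawn at 1 + k1 r^2 times it, then the intrinsics apply), "extrinsics" (4x4, takes a point from world to camera coordinates). Camera axes: x right, y up, looking along -z (the intrinsics and any distortion apply to the point x, -y, -z); pixel columns grow to the right and rows downward; lengths in m; the calibration is good to about 2 mm. A picture is of the moment at which its call begins. calibration takes no time and is no camera call.
- bot.hand_in(): hands the job in; it is judged then, once.
The state is a dict: "t": time; "q": joint angles; "joint_vel": joint speeds; "joint_torque": joint torques, N m; "eef_pos": TCP position; "tool_rot": TCP orientation; "contact_force": force on the tool from outside, world axes, zero at the start; "torque": the same for the moment, N m; "gripper_width": opening from 0.0 (shut) to 1.0 (fully open); "grasp_force": force on a finger pad.
Only numpy, scipy, OpenCV 4.12 (cv2) and the standard library are available. Lean on these libraries where they do the work, as an engineer would, in place of code of your own. Each camera call takes 0.05 s, during which the arm holds its last target. There are 200 camera calls.

### The job

The table lamp is going into storage: switch it off first, at the rocker on its base, then take out every bulb that is in it (bayonet caps) and slide each one, cap end down, fully home into a cell of its own in the cardboard bulb carton. When all the bulbs are in, close the carton with its lid, pushed right down onto the shoulder, and leave it standing upright on the table. No bulb may come out of the lamp while it is switched on, and leave the other things on the table where they are.

Things in the scene. Friction and masses are not known exactly. Their poses are not given: they have to be found in the camera images.
- lamp: the table lamp, fixed: dark wooden slab 255 x 180 x 22 mm carrying four brass bayonet lampholders (41 mm diameter, tops 58 mm over the table) and a white rocker switch. Origin: on the table under the centre of the square of holders, which stand at x = +-50, y = +-50 mm in its frame; the slab runs from x = -165 to +90 mm, the rocker pivot is at x = -132 mm. z up.
- rocker (a joint): the white V-shaped rocker switch, 52 mm long along the lamp's x, 30 mm wide, pivot 31 mm over the table: 0 = on, its end at the lamp's -x edge raised; 0.4 rad = off, that end pressed down till its top is level. About 3 N on the raised end moves it; friction holds it where it is left.
- rocker_end (a point): top of the rocker's end at the lamp's -x side, mid-width: the end to press for off. About 43 mm over the table when on, 34 mm when fully off.
- holder1 (a point): centre of lampholder 1, 40 mm over the table, where the underside of a locked bulb is; axes as the lamp's. Slots at its +x and -x sides let the bulb's pins out upward. A locked bulb's pins are 0.8 to 1.15 rad short of them: turn the bulb anticlockwise seen from above to its stop, where its x axis is in line with this x (+0.06 rad), then lift; the pins are clear after 12 mm.
- holder2 (a point): lampholder 2, as holder1. A locked bulb cannot be lifted; a sprung contact pushes it up with about 3 N, and raises it 5 mm if it is let go when turned to the stop.
- holder3 (a point): lampholder 3, as holder1.
- holder4 (a point): lampholder 4, as holder1.
- bulb1: LED stick bulb, 112 mm long, 60 g: frosted round body 38 mm in diameter from 42 to 107 mm over its origin, tapering below to an aluminium bayonet cap 22 mm wide, 27 mm long; two pins 8 to 11 mm over the origin stick out along its x axis to 16 mm from the axis. Origin: centre of the cap's underside, z to its closed top. Starts locked in a holder. Three or four bulbs are present; None if absent.
- bulb2: another such bulb, the same in every way as bulb1; None if absent.
- bulb3: another such bulb, the same in every way as bulb1; None if absent.
- bulb4: another such bulb, the same in every way as bulb1; None if absent.
- carton: open cardboard bulb carton, loose, 0.45 kg, 193 mm long (y) and 58 wide (x) up to a shoulder 40 mm over its underside; a neck 183 x 48 mm rises from it to 88 mm. Inside are four square cells 42 mm wide, centres at y = -67.5, -22.5, 22.5, 67.5 mm, floor at 4 mm: a bulb that is home has its origin 4 mm over the carton's, its top 28 mm out of the neck. Origin: centre of underside, z up.
- lid: the carton's cardboard lid, loose, 0.12 kg, open side down on the table: a plain box 193 mm long (its y), 58 wide (x), 83 high, walls and top 3 mm, 80 mm deep inside, 2 mm of play round the carton's neck; fits either way round. Closed, its lower edge sits on the shoulder, its origin 40 mm over the carton's. Origin: centre of its lower, open side, z up.
- router: white wireless router with four upright aerials 176 mm tall, body 130 x 230 x 34 mm; leave alone. Origin under its centre.
- remote: black television remote control lying flat, 160 x 44 x 18 mm; leave alone.
- mug: blue mug, 80 mm wide, 92 mm tall; leave alone.
- case: black spectacle case lying flat, 55 x 150 x 38 mm; leave alone.
- candle: tea-light candle tin, 48 mm wide, 22 mm tall, between lamp and carton; leave alone.
- jar: jar with a wooden lid, 72 mm wide, 100 mm tall; leave alone.
- phone: black telephone lying flat, 150 x 72 x 9 mm; leave alone.
- tissues: white tissue box, 120 x 230 x 85 mm; leave alone.
Mind the look-alikes: they are no part of the job. What is shaped like the lid but red is not meant.

How it is judged:
On the way, in this order (a step that is already met when the one before it is completed fails the run):
1. the lamp is switched off: the rocker's raised end pressed down (value of joint rocker above 0.33 rad), for 0.2 s.
2. every bulb stands home in a cell of the carton (z of bulb1 in the frame of carton between 0 and 0.01 m and x of bulb1 in the frame of carton between -0.01 and 0.01 m and y of bulb1 in the frame of carton between -0.088 and 0.088 m and angle between the z axis of each of bulb1, bulb2, bulb3, bulb4 and the z axis of carton, either way round below 0.17 rad and z of bulb2 in the frame of carton between 0 and 0.01 m and x of bulb2 in the frame of carton between -0.01 and 0.01 m and y of bulb2 in the frame of carton between -0.088 and 0.088 m and z of bulb3 in the frame of carton between 0 and 0.01 m and x of bulb3 in the frame of carton between -0.01 and 0.01 m and y of bulb3 in the frame of carton between -0.088 and 0.088 m and z of bulb4 in the frame of carton between 0 and 0.01 m and x of bulb4 in the frame of carton between -0.01 and 0.01 m and y of bulb4 in the frame of carton between -0.088 and 0.088 m and value of joint rocker above 0.33 rad), for 0.2 s.
3. the lid is down on the carton's shoulder (z of lid in the frame of carton between 0.036 and 0.044 m and horizontal distance between lid and carton below 0.007 m and angle between the x axis of lid and the x axis of carton, either way round below 0.06 rad and angle between the z axis of lid and the z axis of carton, either way round below 0.04 rad), for 0.2 s.
At the end, for the whole second after the job is handed in: Rocker off (over 0.33 rad); every bulb in a carton cell, cap down, within 6 mm of the cell floor; lid on the carton, lower edge within 4 mm of the shoulder, centred within 7 mm, in line within 0.06 rad, level within 0.04; carton upright on the table; carton and lid at rest (all of step 2 and all of step 3 and angle between carton's own z axis and vertical below 0.05 rad and height (world z) of carton below 0.006 m and linear speed of each of carton, lid below 0.02 m/s); the robot touches nothing.
It fails at once if a bulb is taken out of the lamp (over 20 mm from where it was) while the lamp is switched on (value of joint rocker below 0.3 rad and distance of any of bulb1, bulb2, bulb3, bulb4 from where it was at the start of the episode above 0.02 m).
It fails at once if one of the other things on the table is moved more than 40 mm or tipped over (distance of any of router, remote, mug, case, candle, jar, phone, tissues from where it was at the start of the episode above 0.04 m or angle between any of router, remote, mug, case, candle, jar, phone, tissues's own z axis and vertical above 0.5 rad).
Of bulb1, bulb2, bulb3, bulb4 only 3 to 4 are there at a start; the rules pass over those that are not, and their reading is None.
At some moment in a run one of carton may be knocked a few centimetres aside while the robot is not near it.
It also fails if it takes over 210 s, if anything falls off the work surface, if the arm or the gripper's body presses on something with over 40 N, if the wrist force passes 120 N, or if a joint passes its speed limit or range.

## Working session

There is one attempt and no reset: what is moved stays moved. The work goes in short steps, Python scripts to look and compute and a tool call to move; the robot and the scene stay as the last step left them, time stands still between calls to the robot, and variables do not carry over. Pictures are saved under pics/ and viewed, at most 14 in all, crops included, and the job is handed in when it is done.

Besides the shell and the picture viewer there is one more tool, called after "Call:" by a JSON object that holds its "op" and its "data". carry_out: Moves the arm, as the interface text tells. Its arguments: {"type":"object","properties":{"targets":{"type":"array"},"force":{"type":"number"}},"required":["targets"]}

```bash
mkdir -p pics
python3 - <<'E'
from station import bot, imaging
import cv2
for n in("side","top"):
    im=imaging.read_camera(n); cv2.imwrite(f"pics/{n}0.png",im[:,:,::-1]); print(n,imaging.calibration(n))
print(bot.get_obs(), bot.pinch_z)
E
```

```text
side {'fx': 487.3010814291776, 'fy': 487.3010814291776, 'cx': 317.9042523979929, 'cy': 208.11125852272937, 'k1': -0.05581142786748307, 'extrinsics': array([[-9.97166557e-01, -7.52253743e-02,  2.32208894e-05,
         5.15072893e-01],
       [ 3.81019448e-02, -5.04802533e-01,  8.62393555e-01,
        -8.09186726e-02],
       [-6.48621561e-02,  8.59950897e-01,  5.06238437e-01,
        -1.49378430e+00],
       [ 0.00000000e+00,  0.00000000e+00,  0.00000000e+00,
         1.00000000e+00]])}
top {'fx': 437.5615795938055, 'fy': 437.5615795938055, 'cx': 318.4744441514387, 'cy': 201.39126995923354, 'k1': -0.00025359990433140633, 'extrinsics': array([[-0.02186269, -0.9995732 , -0.01937627,  0.01752188],
       [ 0.98360316, -0.02497564,  0.17860865, -0.52209722],
       [-0.17901636, -0.0151537 ,  0.98372939, -1.32108109],
       [ 0.        ,  0.        ,  0.        ,  1.        ]])}
{'t': 0.1, 'q': array([-1.25207488,  0.47769665,  0.02236547,  1.55630688, -0.01151319,
        1.1093258 , -0.08307634]), 'joint_vel': array([-0.00050022, -0.0027668 ,  0.00115542, -0.00289459,  0.00051972,
        0.00122077, -0.00118006]), 'joint_torque': array([ 5.05067990e-03, -5.97753096e+01,  1.61417004e+00, -2.81952864e+01,
        1.29208207e-02,  5.08877172e-03, -2.32608522e-05]), 'eef_pos': array([0.27923986, 0.61396381, 0.23045662]), 'tool_rot': array([-1.13956914e-04,  2.11785605e-01,  9.77315819e-01, -7.96027857e-04]), 'contact_force': array([ 0.73976309, -0.43490321, -0.35295808]), 'torque': array([-0.00535848,  0.03552841,  0.0329216 ]), 'grasp_force': 0.0, 'gripper_width': 1.000650511116525} 0.0187
```

View pics/side0.png

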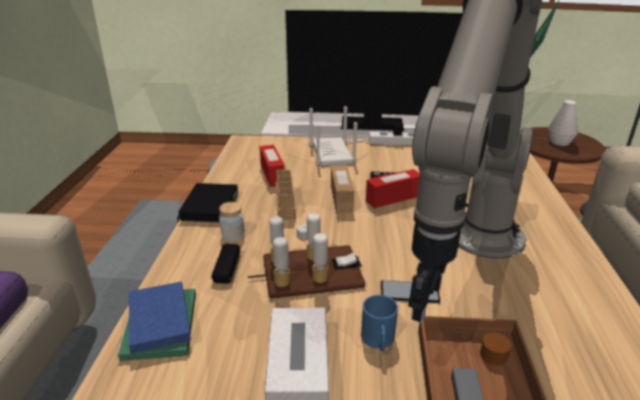

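View pics/top0.png

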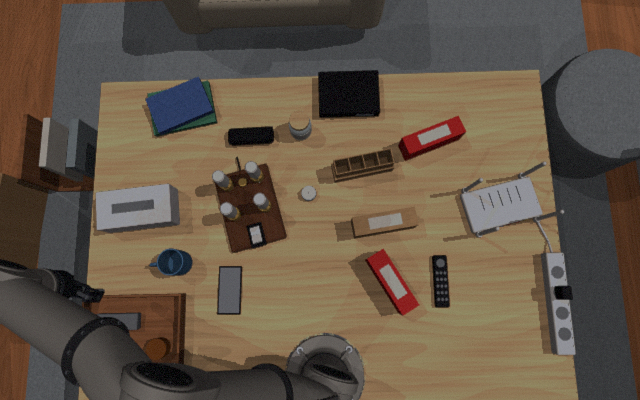

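Top view: lamp slab near (250,207) with bulbs around (220,178), (252,170), (228,210), (262,202) and the rocker at (257,235). The open carton is at (363,165). There are three lid-shaped things, at (385,222), (433,138) and (392,282). Only (385,222) is brown cardboard, the other two are red. I'll enlarge to confirm.

```bash
cat > h.py <<'E'
import numpy as np, cv2
from station import bot, imaging
C={n:imaging.calibration(n) for n in("side","top")}
def ray(n,u,v):
    c=C[n]; K=np.array([[c['fx'],0,c['cx']],[0,c['fy'],c['cy']],[0,0,1]])
    p=cv2.undistortPoints(np.array([[[u,v]]],float),K,np.array([c['k1'],0,0,0]))[0,0]
    E=c['extrinsics']; R=E[:3,:3]
    d=R.T@np.array([p[0],-p[1],-1]); return -R.T@E[:3,3], d/np.linalg.norm(d)
def onz(n,u,v,z):
    o,d=ray(n,u,v); return o+d*(z-o[2])/d[2]
def tri(a,b):
    "a: side px, b: top px -> point, gap"
    o1,d1=ray("side",*a); o2,d2=ray("top",*b)
    s=np.linalg.lstsq(np.c_[d1,-d2],o2-o1,rcond=None)[0]
    p,q=o1+s[0]*d1,o2+s[1]*d2; return (p+q)/2,np.linalg.norm(p-q)
def proj(n,P):
    c=C[n]; p=c['extrinsics'][:3,:3]@np.array(P,float)+c['extrinsics'][:3,3]
    x,y=p[0]/-p[2],-p[1]/-p[2]; f=1+c['k1']*(x*x+y*y)
    return np.array([c['fx']*x*f+c['cx'],c['fy']*y*f+c['cy']])
def cam(n,name=None):
    im=imaging.read_camera(n)[:,:,::-1].copy()
    if name: cv2.imwrite(f"pics/{name}.png",im)
    return im
E
python3 - <<'E'
import cv2,numpy as np
a=cv2.imread("pics/top0.png")[130:265,190:450]
b=cv2.imread("pics/side0.png")[140:300,245:445]
cv2.imwrite("pics/top0c.png",cv2.resize(a,None,fx=3,fy=3,interpolation=cv2.INTER_CUBIC))
cv2.imwrite("pics/side0c.png",cv2.resize(b,None,fx=3.7,fy=3.7,interpolation=cv2.INTER_CUBIC))
E
```

```text
(no output)
```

View pics/top0c.png

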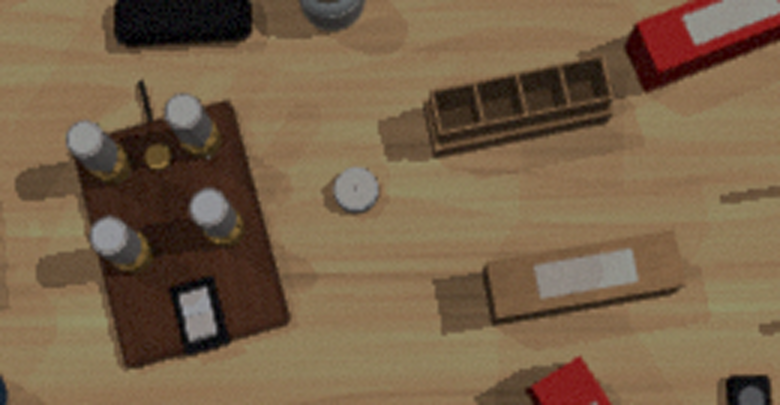

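View pics/side0c.png

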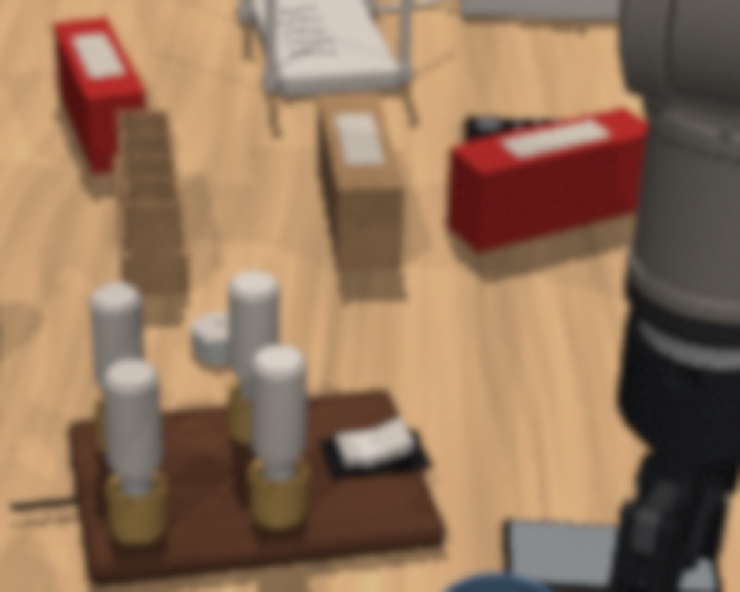

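The crops confirm four bulbs. The rocker is white on black at the slab's near end. The brown lid with the white label is at (385,222), and the red ones are decoys.

```bash
cat > m.py <<'E'
from h import *
t=cv2.imread("pics/top0.png"); s=cv2.imread("pics/side0.png")
def comps(im,mask,box,amin=15):
    x0,y0,x1,y1=box; m=np.zeros(mask.shape,np.uint8); m[y0:y1,x0:x1]=mask[y0:y1,x0:x1]
    n,l,st,ce=cv2.connectedComponentsWithStats(m)
    return [(st[i],ce[i].round(1),l==i) for i in range(1,n) if st[i,4]>=amin]
def white(im,v,sat=40):
    h=cv2.cvtColor(im,cv2.COLOR_BGR2HSV); return ((h[...,2]>v)&(h[...,1]<sat)).astype(np.uint8)
if __name__=="__main__":
    for v in(165,185):
        print("top",v,[(a.tolist(),c) for a,c,_ in comps(t,white(t,v),(205,155,320,250))])
        print("side",v,[(a.tolist(),c) for a,c,_ in comps(s,white(s,v),(255,205,370,300))])
E
python3 m.py
```

```text
top 165 []
side 165 [([308, 214, 12, 7, 61], array([313.1, 217. ])), ([270, 217, 12, 7, 58], array([275.7, 219.9])), ([298, 225, 8, 7, 42], array([302.1, 228.4])), ([314, 233, 13, 9, 85], array([319.7, 237.2])), ([274, 237, 13, 8, 76], array([279.5, 240.8])), ([337, 254, 18, 10, 116], array([346. , 258.8]))]
top 185 []
side 185 [([308, 214, 11, 6, 48], array([313. , 216.4])), ([271, 217, 10, 6, 41], array([275.6, 219.4])), ([298, 225, 8, 6, 31], array([301.8, 227.9])), ([315, 234, 12, 7, 63], array([320. , 236.8])), ([275, 238, 11, 6, 54], array([279.9, 240.5])), ([339, 254, 16, 9, 88], array([346.5, 258.7]))]
```

Run:
```python
from m import *
for v in(115,130):
    cs=comps(t,white(t,v,60),(205,155,320,250)); print(v,[(a.tolist(),c) for a,c,_ in cs])
# slab & cardboard masks
h=cv2.cvtColor(t,cv2.COLOR_BGR2HSV)
for p in [(245,230),(275,230),(350,228),(375,158),(400,226),(300,230),(340,190),(363,175)]: print(p,h[p[1],p[0]],t[p[1],p[0]])
S={'a':(313.1,217),'b':(275.7,219.9),'c':(319.8,237.0),'d':(279.7,240.7)}
T={'b':(252,167.3),'a':(260.3,199.5),'d':(219,177),'c':(226.7,209.3)}
for k in S: print(k,tri(S[k],T[k]),onz("top",*T[k],.152))
```

```text
115 [([246, 161, 11, 11, 99], array([250.8, 166.1])), ([213, 170, 11, 12, 102], array([218. , 175.4])), ([301, 186, 15, 14, 159], array([308.3, 192.2])), ([254, 193, 12, 11, 101], array([259.2, 198.5])), ([221, 203, 11, 12, 106], array([226. , 208.2])), ([250, 226, 12, 17, 138], array([255.6, 234.1]))]
130 [([246, 162, 10, 10, 79], array([250.4, 166.3])), ([213, 171, 10, 10, 81], array([217.5, 175.4])), ([302, 186, 14, 13, 146], array([308.4, 191.9])), ([254, 194, 12, 10, 86], array([258.9, 198.5])), ([221, 203, 11, 11, 84], array([225.6, 207.9])), ([250, 226, 12, 17, 130], array([255.5, 234.1]))]
(245, 230) [  8 146  61] [26 35 61]
(275, 230) [  6 138  70] [32 40 70]
(350, 228) [ 14 114  92] [51 70 92]
(375, 158) [18 90 37] [24 32 37]
(400, 226) [ 16 123 122] [ 63  94 122]
(300, 230) [ 16 103 141] [ 84 115 141]
(340, 190) [ 22  91 143] [ 92 129 143]
(363, 175) [  9 105  46] [27 33 46]
a (array([0.51550007, 0.17289501, 0.14442426]), np.float64(0.0018425742240652948)) [0.51312402 0.17175092 0.152     ]
b (array([0.61265947, 0.19746315, 0.14582293]), np.float64(0.0021939525440722615)) [0.60986937 0.19634945 0.152     ]
c (array([0.4896282 , 0.27024543, 0.14615941]), np.float64(0.003591880276480036)) [0.48682278 0.26890712 0.152     ]
d (array([0.5869034 , 0.29459894, 0.1462709 ]), np.float64(0.004440565207702407)) [0.58320529 0.29303871 0.152     ]
```

Run:
```python
from m import *
P=np.array([onz("top",*p,.152)[:2] for p in [(259.1,198.5),(250.7,166.2),(225.9,208.1),(217.9,175.4)]]) # a b c d
print(P, P.mean(0)); ang=[np.degrees(np.arctan2(*(P[j]-P[i])[::-1])) for i,j in((0,1),(2,3))]+[np.degrees(np.arctan2(*(P[j]-P[i])[::-1]))-90 for i,j in((0,2),(1,3))]
print("angles",ang,[np.linalg.norm(P[j]-P[i]) for i,j in((0,1),(2,3),(0,2),(1,3))])
print("rocker",tri((346.2,258.8),(255.5,234.1)),onz("top",255.5,234.1,.036))
# slab corners
h=cv2.cvtColor(t,cv2.COLOR_BGR2HSV); m=((h[...,0]<14)&(h[...,1]>110)&(h[...,2]<90)).astype(np.uint8)
cs=comps(t,m,(205,155,320,260),300)
for a,c,l in cs:
    ct=cv2.convexHull(cv2.findContours(l.astype(np.uint8),0,2)[0][0]); print(a,c,cv2.approxPolyDP(ct,4,True)[:,0].tolist())
# label on lid
for im,n,v,box in((t,"top",125,(365,205,405,240)),(s,"side",150,(330,165,355,190))):
    for a,c,l in comps(im,white(im,v,50),box,30):
        print(n,a,c,cv2.minAreaRect(np.argwhere(l)[:,::-1].astype(np.float32)))
a=t[135:190,320:405]; b=t[195:250,340:425]; c=s[140:240,260:375]
cv2.imwrite("pics/c1.png",np.vstack([cv2.resize(x,None,fx=5.4,fy=5.4,interpolation=cv2.INTER_CUBIC) for x in(a,b)]))
cv2.imwrite("pics/c2.png",cv2.resize(c,None,fx=6,fy=6,interpolation=cv2.INTER_CUBIC))
```

```text
[[0.51615818 0.17523901]
 [0.61330303 0.20019426]
 [0.49039345 0.27128175]
 [0.58810587 0.29636522]] [0.55199013 0.23577006]
angles [np.float64(14.407021458909245), np.float64(14.397355793003056), np.float64(15.016784838651034), np.float64(14.681704644172015)] [np.float64(0.10029898019830051), np.float64(0.10088060844719576), np.float64(0.09943856590894312), np.float64(0.09941705889999065)]
rocker (array([0.42478824, 0.20434295, 0.03455812]), np.float64(0.0021485566371784027)) [0.42570881 0.20405358 0.036     ]
[ 215  164   72   88 2812] [251.3 210.3] [[265, 164], [285, 237], [232, 251], [215, 183], [227, 174]]
top [368 213  34  16 353] [384.9 220.7] ((384.896240234375, 220.7788543701172), (10.837329864501953, 32.68333053588867), 80.13418579101562)
side [337 171  11  13 111] [341.7 177.1] ((341.6470642089844, 177.08824157714844), (13.581995010375977, 8.48874568939209), 75.96376037597656)
```

View pics/c1.png

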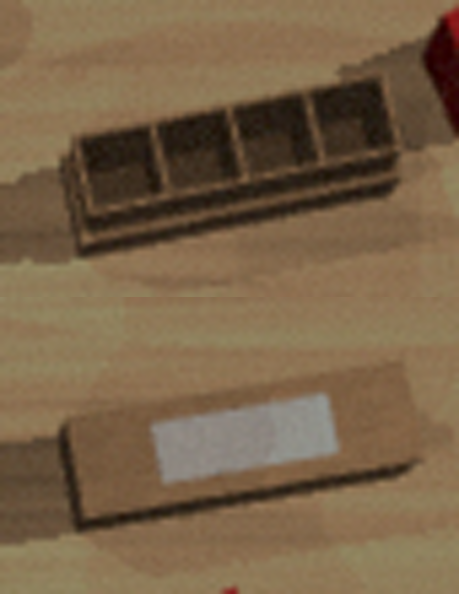

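View pics/c2.png

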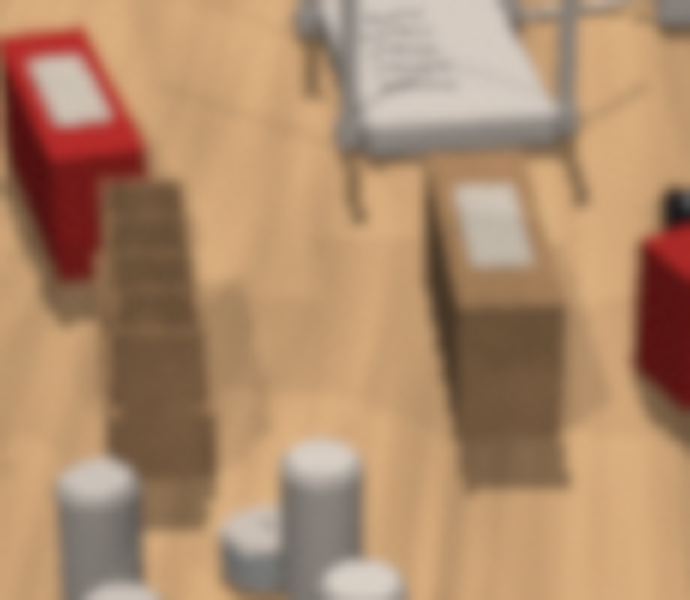

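The crops show the carton's rim corners at crop px (76,138), (382,78), (400,150) and (90,213), and the lid's top face corners at about (66,421), (403,360), (418,458) and (82,520).

```bash
cat > rect.py <<'E'
from h import *
def rect(px,z,n="top"):
    Q=np.array([onz(n,*p,z)[:2] for p in px]); c=Q.mean(0)
    d=(Q[0]+Q[3]-Q[1]-Q[2])/2; w=(Q[0]+Q[1]-Q[2]-Q[3])/2
    print("centre",c.round(4),"len",np.linalg.norm(d).round(4),"wid",np.linalg.norm(w).round(4),"yaw_y",np.degrees(np.arctan2(-d[0],d[1])).round(2),np.degrees(np.arctan2(w[1],w[0])).round(2)); return Q
E
python3 - <<'E'
from rect import *
f=lambda P,o,s:[((x+.5)/s-.5+o[0],(y+.5)/s-.5+o[1]) for x,y in P]
ct=f([(76,138),(382,78),(400,150),(90,213)],(320,135),5.4)
lt=f([(66,124),(403,63),(418,161),(82,223)],(340,195),5.4)
cs=f([(192,322),(180,182),(105,185),(109,331)],(260,140),6)   # side
ls=f([(460,306),(428,152),(520,152),(562,306)],(260,140),6)
rect(ct,.088); rect(lt,.083); print("label",onz("top",384.9,220.75,.083),tri((341.7,177.1),(384.9,220.75)))
# order: top (near-left(y+),far x..) match: top idx0=+x+y,1=+x-y,2=-x-y,3=-x+y
for name,s,t in(("lid",[ls[0],ls[1],ls[2],ls[3]],lt),("carton",[cs[3],cs[2],cs[1],cs[0]],ct)):
    for a,b in zip(s,t): p,g=tri(a,b); print(name,p.round(4),g.round(4))
E
```

```text
centre [ 0.6365 -0.1367] len 0.1793 wid 0.0441 yaw_y 10.09 9.61
centre [ 0.4509 -0.1927] len 0.1911 wid 0.0558 yaw_y 9.02 6.09
label [ 0.45154891 -0.19402376  0.083     ] (array([ 0.45104293, -0.19410458,  0.08209694]), np.float64(0.0012426122868735181))
lid [ 0.4642 -0.095   0.0829] 0.0009
lid [ 0.4926 -0.2844  0.0835] 0.0018
lid [ 0.4378 -0.2895  0.0829] 0.0007
lid [ 0.4092 -0.102   0.0812] 0.002
carton [ 0.6449 -0.0451  0.0871] 0.0032
carton [ 0.6746 -0.2214  0.0856] 0.0005
carton [ 0.632  -0.2295  0.085 ] 0.0007
carton [ 0.6008 -0.0517  0.0904] 0.0053
```

Heights come out right: lid 0.083, carton 0.087, bulb square sides 99–101 mm. So the lamp is at (0.552, 0.236) with yaw 14.5°, the carton at (0.6365, −0.137) with yaw 9.9°, and the lid at (0.451, −0.193) with yaw 8.9°. The switch comes first.

```bash
cat > go.py <<'E'
import sys; from h import *
def pose():
    o=bot.get_obs(); w,x,y,z=o['tool_rot']; Y=(2*(x*y-w*z),1-2*(x*x+z*z)); return o,o['eef_pos'],np.degrees(np.arctan2(Y[1],Y[0])),1-2*(x*x+y*y)
def go(*T):
    "T: list of x,y,z,psi(deg of tool y)"
    o,p,ps,zz=pose(); print("t %.1f"%o['t'],"tcp",p.round(4),"psi %.1f"%ps,"zz %.4f"%zz,"q7 %.2f"%o['q'][6],"F",o['contact_force'].round(1),"Mz %.2f"%o['torque'][2],"w %.2f"%o['gripper_width'],"g %.1f"%o['grasp_force'])
    for x,y,z,s in T:
        yaw=-((s-ps+90)%180-90); s=ps-yaw; a=np.radians(s); d=np.array([x,y,z])-p
        m=[d@[-np.sin(a),np.cos(a),0],d@[np.cos(a),np.sin(a),0],-d[2]]
        print("yaw %.1f then shift cm"%yaw,(np.array(m)*100).round(2)); p,ps=np.array([x,y,z]),s
L0=np.array([.552,.2358]); LA=np.radians(14.5)
def lamp(x,y,L0=L0): return L0+np.array([x*np.cos(LA)-y*np.sin(LA),x*np.sin(LA)+y*np.cos(LA)])
E
python3 -c "
from go import *
r=lamp(-.153,0);print(r);go((*r,.12,14.5),(*r,.036,14.5))
for k in((50,-50),(50,50),(-50,-50),(-50,50)):print(k,lamp(k[0]/1e3,k[1]/1e3))"
```

```text
[0.40387341 0.19749186]
t 0.1 tcp [0.2792 0.614  0.2305] psi 65.5 zz -1.0000 q7 -0.08 F [ 0.7 -0.4 -0.4] Mz 0.03 w 1.00 g 0.0
yaw 51.0 then shift cm [-43.44   1.64  11.05]
yaw -0.0 then shift cm [0.  0.  8.4]
(50, -50) [0.61292638 0.19991162]
(50, 50) [0.58788838 0.29672638]
(-50, -50) [0.51611162 0.17487362]
(-50, 50) [0.49107362 0.27168838]
```

Call:
{"op": "carry_out", "data": {"targets": [[0, 0, 0, 8.5, -1], [0, 0, 0, 8.5, -1], [0, 0, 0, 8.5, -1], [0, 0, 0, 8.5, -1], [0, 0, 0, 8.5, -1], [0, 0, 0, 8.5, -1], [-4, 0, 0, 0, -1], [-4, 0, 0, 0, -1], [-4, 0, 0, 0, -1], [-4, 0, 0, 0, -1], [-4, 0, 0, 0, -1], [-4, 0, 0, 0, -1]], "force": 40}}

```text
t: 1.3
eef_pos: [0.3397, 0.3803, 0.231]
tool_rot: [-0.0, 0.612, 0.791, -0.0]
contact_force: [0.1, 0.9, 1.0]
gripper_width: 0.001
grasp_force: 0.0
```

Call:
{"op": "carry_out", "data": {"targets": [[-4, 0, 0, 0, -1], [-4, 0.4, 0, 0, -1], [-4, 0.4, 1, 0, -1], [-4, 0.4, 2, 0, -1], [-3.4, 0.4, 2, 0, -1], [0, 0, 2, 0, -1], [0, 0, 2, 0, -1], [0, 0, 2, 0, -1], [0, 0, 0, 0, -1], [0, 0, 0, 0, -1]]}}

```text
t: 2.3
eef_pos: [0.4038, 0.1982, 0.1214]
tool_rot: [-0.0, 0.612, 0.791, -0.0]
contact_force: [1.0, 0.8, -0.2]
gripper_width: -0.003
grasp_force: 0.0
```

```bash
python3 -c "
from go import *
r=lamp(-.153,0);go((*r,.12,14.5),(*r,.036,14.5))"
```

```text
t 2.3 tcp [0.4038 0.1982 0.1214] psi 14.5 zz -1.0000 q7 -0.18 F [ 1.   0.8 -0.2] Mz 0.07 w -0.00 g 0.0
yaw 0.0 then shift cm [-0.07 -0.01  0.14]
yaw -0.0 then shift cm [0.  0.  8.4]
```

Call:
{"op": "carry_out", "data": {"targets": [[0, 0, 3, 0, -1], [0, 0, 3, 0, -1], [0, 0, 1, 0, -1], [0, 0, 0.5, 0, -1], [0, 0, 0.4, 0, -1], [0, 0, 0.4, 0, -1], [0, 0, 0.4, 0, -1], [0, 0, 0.1, 0, -1], [0, 0, 0, 0, -1], [0, 0, 0, 0, -1]]}}

```text
t: 3.3
eef_pos: [0.4036, 0.1985, 0.034]
tool_rot: [-0.0, 0.612, 0.791, 0.0]
contact_force: [-4.6, -0.4, 7.2]
gripper_width: -0.001
grasp_force: 4.1
```

Call:
{"op": "carry_out", "data": {"targets": [[0, 0, 0.15, 0, -1], [0, 0, 0.1, 0, -1], [0, 0, 0, 0, -1], [0, 0, 0, 0, -1]]}}

```text
t: 3.7
eef_pos: [0.4038, 0.1986, 0.0335]
tool_rot: [-0.001, 0.612, 0.791, 0.001]
contact_force: [-10.9, -5.9, 44.1]
gripper_width: -0.001
grasp_force: 22.0
```

Call:
{"op": "carry_out", "data": {"targets": [[0, 0, -2, 0, -1], [0, 0, -3, 0, -1], [0, 0, -4, 0, 0.8], [0, 0, -4, 0, 0.8], [0, 0, -2, 0, 0.8], [0, -4, 0, 0, 0.8], [0, -3, 0, 0, 0.8], [0, 0, 0, 0, 0.8]]}}

```text
t: 4.5
eef_pos: [0.3332, 0.1797, 0.1808]
tool_rot: [-0.001, 0.611, 0.791, -0.0]
contact_force: [1.0, -0.1, -0.5]
gripper_width: 0.897
grasp_force: 0.0
```

Run:
```python
from go import *
go()
a=cam("side","side1"); b=cam("top","top1"); 
cv2.imwrite("pics/r1.png",np.hstack([cv2.resize(a[235:295,310:370],None,fx=6,fy=6,interpolation=2),cv2.resize(b[215:275,225:285],None,fx=6,fy=6,interpolation=2)]))
t0=cv2.imread("pics/top0.png"); print(np.abs(b.astype(int)-t0)[140:250,320:430].mean(), np.abs(b.astype(int)-t0)[250:400,450:560].mean())
```

```text
t 4.5 tcp [0.3332 0.1797 0.1808] psi 14.6 zz -1.0000 q7 -0.38 F [ 1.  -0.1 -0.5] Mz 0.04 w 0.90 g 0.0
4.912920110192838 4.189232323232323
```

View pics/r1.png

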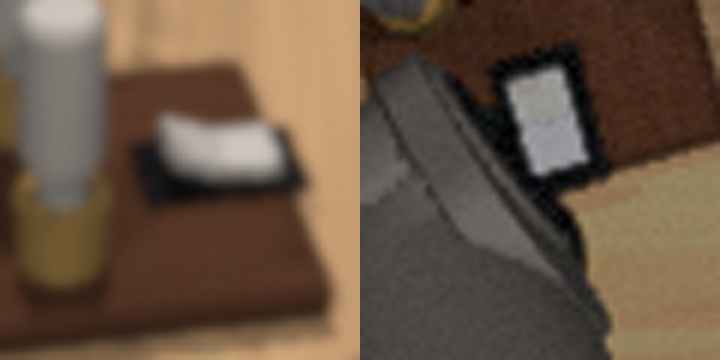

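The side view shows the rocker's outer end level and its inner end raised, so the lamp is off (44 N against the stop). Next, the first bulb at (−50,−50).

```bash
python3 -c "
from go import *
r=lamp(-.05,-.05);go((*r,.175,-30),(*r,.122,-30))"
```

```text
t 4.6 tcp [0.3367 0.1814 0.1815] psi 14.6 zz -1.0000 q7 -0.37 F [0.4 0.7 0.1] Mz 0.04 w 0.90 g 0.0
yaw 44.6 then shift cm [ 8.41 15.87  0.65]
yaw -0.0 then shift cm [0.  0.  5.3]
```

Call:
{"op": "carry_out", "data": {"targets": [[0, 0, 0, 8.5, 0.6], [0, 0, 0, 8.5, 0.6], [0, 0, 0, 8.5, 0.6], [0, 0, 0, 8.5, 0.6], [0, 0, 0, 8.5, 0.6], [0, 0, 0, 2.1, 0.6], [2.1, 4, 0, 0, 0.6], [2.1, 4, 0, 0, 0.6], [2.1, 4, 0, 0, 0.6], [2.1, 3.9, 0.6, 0, 0.6], [0, 0, 0, 0, 0.6], [0, 0, 0, 0, 0.6]]}}

```text
t: 5.8
eef_pos: [0.5176, 0.1733, 0.1741]
tool_rot: [0.001, 0.867, 0.499, -0.0]
contact_force: [0.9, 0.3, -0.3]
gripper_width: 0.798
grasp_force: 0.0
```

```bash
python3 -c "
from go import *
r=lamp(-.05,-.05);go((*r,.175,-30),(*r,.122,-30))"
```

```text
t 5.8 tcp [0.5176 0.1733 0.1741] psi -30.1 zz -1.0000 q7 -0.75 F [ 0.9  0.3 -0.3] Mz -0.11 w 0.80 g 0.0
yaw -0.1 then shift cm [ 0.06 -0.21 -0.09]
yaw -0.0 then shift cm [0.  0.  5.3]
```

Call:
{"op": "carry_out", "data": {"targets": [[0, -0.2, 2, 0, 0.6], [0, 0, 2, 0, 0.6], [0, 0, 1.2, 0, 0.6], [0, 0, 0, 0, 0.6], [0, 0, 0, 0, -1], [0, 0, 0, 0, -1], [0, 0, 0, 0, -1], [0, 0, 0, 0, -1], [0, 0, 0, 0, -1], [0, 0, 0, 0, -1]], "force": 30}}

```text
t: 6.8
eef_pos: [0.5147, 0.175, 0.1232]
tool_rot: [0.0, 0.866, 0.5, 0.001]
contact_force: [1.3, -1.3, 1.5]
gripper_width: 0.427
grasp_force: 32.4
```

```bash
python3 -c "
from go import *
go()"
```

```text
t 6.8 tcp [0.5147 0.175  0.1232] psi -30.1 zz -1.0000 q7 -0.71 F [ 1.3 -1.3  1.5] Mz 0.03 w 0.43 g 32.4
```

Call:
{"op": "carry_out", "data": {"targets": [[0, 0, 0, -8.5, -1], [0, 0, 0, -8.5, -1], [0, 0, 0, -8.5, -1], [0, 0, 0, -8.5, -1], [0, 0, 0, -8.5, -1], [0, 0, 0, -8, -1]]}}

```text
t: 7.4
eef_pos: [0.5157, 0.1753, 0.1235]
tool_rot: [0.001, 0.568, 0.823, 0.001]
contact_force: [3.6, -0.2, 2.4]
gripper_width: 0.432
grasp_force: 32.4
```

```bash
python3 -c "
from go import *
go()"
```

```text
t 7.4 tcp [0.5157 0.1753 0.1235] psi 20.8 zz -1.0000 q7 0.05 F [ 3.6 -0.2  2.4] Mz -0.00 w 0.43 g 32.4
```

Call:
{"op": "carry_out", "data": {"targets": [[0, 0, 0, -6, -1], [0, 0, 0, -6, -1], [0, 0, 0, -6, -1], [0, 0, 0, 0, -1]]}}

```text
t: 7.8
eef_pos: [0.5164, 0.1757, 0.1234]
tool_rot: [0.002, 0.434, 0.901, 0.002]
contact_force: [5.6, 2.1, -0.6]
gripper_width: 0.433
grasp_force: 32.2
```

```bash
python3 -c "
from go import *
go()"
```

```text
t 7.8 tcp [0.5164 0.1757 0.1234] psi 38.6 zz -1.0000 q7 0.32 F [ 5.6  2.1 -0.6] Mz 0.08 w 0.43 g 32.2
```

Call:
{"op": "carry_out", "data": {"targets": [[0, 0, 0, -4, -1], [0, 0, -0.5, 0, -1], [0, 0, -0.5, 0, -1], [0, 0, -0.5, 0, -1], [0, 0, 0, 0, -1]]}}

```text
t: 8.3
eef_pos: [0.5118, 0.1753, 0.1335]
tool_rot: [-0.002, 0.403, 0.915, -0.002]
contact_force: [7.9, 6.0, -30.2]
gripper_width: 0.426
grasp_force: 35.8
```

Run:
```python
from go import *
go()
```

```text
t 8.3 tcp [0.5118 0.1753 0.1335] psi 42.5 zz -1.0000 q7 0.37 F [  7.9   6.  -30.2] Mz -0.01 w 0.43 g 35.8
```

Call:
{"op": "carry_out", "data": {"targets": [[0, 0, 0.5, 0, -1], [0, 0, 1.0, 0, -1], [0, 0, 0, 0, -1], [0, 0, 0, 0, 0.6], [0, 0, 0, 0, 0.6], [0, 0, 0, 0, 0.6]]}}

```text
t: 8.9
eef_pos: [0.5135, 0.1747, 0.1224]
tool_rot: [-0.0, 0.403, 0.915, -0.0]
contact_force: [0.0, 0.2, -0.6]
gripper_width: 0.8
grasp_force: 0.0
```

Call:
{"op": "carry_out", "data": {"targets": [[0, 0, -2, 0, 0.6], [0, 0, -3, 0, 0.6], [0, 0, -3, 0, 0.6], [0, 0, -3, 0, 0.6], [0, 0, 0, 0, 0.6]]}}

```text
t: 9.4
eef_pos: [0.5161, 0.1756, 0.2364]
tool_rot: [0.002, 0.403, 0.915, 0.002]
contact_force: [-0.4, 1.1, -0.3]
gripper_width: 0.798
grasp_force: 0.0
```

Run:
```python
from go import *
import m
go()
a=cam("side","side2"); b=cam("top","top2")
print([(q.tolist(),c) for q,c,_ in m.comps(a,m.white(a,165),(255,205,335,300))])
print([(q.tolist(),c) for q,c,_ in m.comps(b,m.white(b,115,60),(205,155,320,250))])
cv2.imwrite("pics/r2.png",np.hstack([cv2.resize(x[205:295,260:340],None,fx=5,fy=5,interpolation=2) for x in(m.s,a)]))
```

```text
t 9.4 tcp [0.5161 0.1756 0.2364] psi 42.4 zz -1.0000 q7 0.35 F [-0.4  1.1 -0.3] Mz 0.00 w 0.80 g 0.0
[([310, 214, 12, 7, 58], array([315.2, 216.8])), ([270, 217, 12, 7, 65], array([275.6, 220. ])), ([298, 226, 10, 6, 50], array([302.8, 228.3])), ([274, 237, 13, 9, 84], array([279.8, 241. ]))]
[([301, 186, 15, 14, 165], array([308.1, 192.3]))]
```

View pics/r2.png

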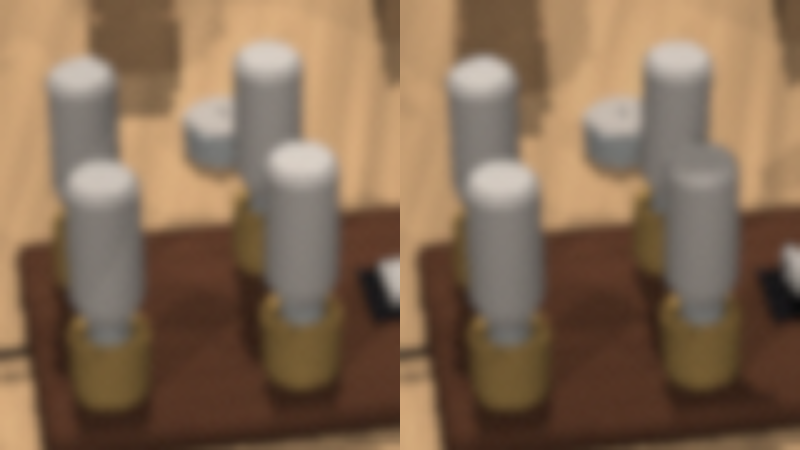

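The bulb has not risen, so it slipped in a grip that was too high and too light. Behind it the carton has shifted, so I'll re-measure that later. I'll regrip lower and harder.

Call:
{"op": "carry_out", "data": {"targets": [[0, 0, 0, 8.5, 0.6], [0, 0, 0, 8.5, 0.6], [0, 0, 0, 8.5, 0.6], [0, 0, 0, 8.5, 0.6], [0, 0, 0, 8.5, 0.6], [0, 0, 0, 8.5, 0.6], [0, 0, 0, 8.5, 0.6], [0, 0, 0, 8.5, 0.6], [0, 0, 4, 4, 0.6], [0, 0, 4, 0, 0.6], [0, 0, 0, 0, 0.6]]}}

```text
t: 10.6
eef_pos: [0.5093, 0.1732, 0.147]
tool_rot: [-0.0, 0.864, 0.504, -0.006]
contact_force: [-0.7, -0.6, 0.1]
gripper_width: 0.799
grasp_force: 0.0
```

Run:
```python
from go import *
go((.515,.175,.107,-30))
```

```text
t 10.6 tcp [0.5093 0.1732 0.147 ] psi -29.5 zz -0.9999 q7 -0.79 F [-0.7 -0.6  0.1] Mz 0.01 w 0.80 g 0.0
yaw 0.5 then shift cm [0.44 0.4  4.  ]
```

Call:
{"op": "carry_out", "data": {"targets": [[0, 0, 0, 0, 0.6], [0, 0, 0, 0, 0.6], [0, 0, 0, 0, 0.6]]}}

```text
t: 10.9
eef_pos: [0.5153, 0.1753, 0.1545]
tool_rot: [0.0, 0.864, 0.503, 0.002]
contact_force: [0.1, 0.6, 0.2]
gripper_width: 0.8
grasp_force: 0.0
```

Run:
```python
from go import *
go((.515,.175,.107,-30)); print(bot.get_obs()['q'].round(2))
```

```text
t 10.9 tcp [0.5153 0.1753 0.1545] psi -29.6 zz -1.0000 q7 -0.79 F [0.1 0.6 0.2] Mz 0.02 w 0.80 g 0.0
yaw 0.4 then shift cm [-0.04 -0.01  4.75]
[-0.73  0.37  0.36  1.97 -0.17  0.84 -0.79]
```

Call:
{"op": "carry_out", "data": {"targets": [[0, 0, 1.6, 0, 0.6], [0, 0, 1.6, 0, 0.6], [0, 0, 1.5, 0, 0.6], [0, 0, 0, 0, 0.6], [0, 0, 0, 0, -1], [0, 0, 0, 0, -1], [0, 0, 0, 0, -1], [0, 0, 0, 0, -1], [0, 0, 0, 0, -1]], "force": 70}}

```text
t: 11.8
eef_pos: [0.5143, 0.1755, 0.1072]
tool_rot: [-0.0, 0.864, 0.503, 0.001]
contact_force: [-2.8, -0.1, 6.4]
gripper_width: 0.43
grasp_force: 69.4
```

Call:
{"op": "carry_out", "data": {"targets": [[0, 0, 0, -5, -1], [0, 0, 0, -5, -1], [0, 0, 0, -5, -1], [0, 0, 0, -5, -1], [0, 0, 0, -5, -1], [0, 0, 0, 0, -1]]}}

```text
t: 12.4
eef_pos: [0.5157, 0.1747, 0.1065]
tool_rot: [0.001, 0.734, 0.679, 0.002]
contact_force: [6.3, -0.0, -9.7]
gripper_width: 0.426
grasp_force: 71.1
```

Run:
```python
from go import *
go()
```

```text
t 12.4 tcp [0.5157 0.1747 0.1065] psi -4.5 zz -1.0000 q7 -0.39 F [ 6.3 -0.  -9.7] Mz 0.13 w 0.43 g 71.1
```

Call:
{"op": "carry_out", "data": {"targets": [[0, 0, 0, -5, -1], [0, 0, 0, -5, -1], [0, 0, 0, -5, -1], [0, 0, 0, -5, -1], [0, 0, 0, 0, -1]]}}

```text
t: 12.9
eef_pos: [0.5172, 0.1745, 0.1065]
tool_rot: [0.002, 0.606, 0.795, 0.002]
contact_force: [9.1, -0.3, -9.5]
gripper_width: 0.423
grasp_force: 71.4
```

Run:
```python
from go import *
go()
```

```text
t 12.9 tcp [0.5172 0.1745 0.1065] psi 15.3 zz -1.0000 q7 -0.09 F [ 9.1 -0.3 -9.5] Mz -0.21 w 0.42 g 71.4
```

Call:
{"op": "carry_out", "data": {"targets": [[0, 0, 0, -5, -1], [0, 0, 0, -5, -1], [0, 0, 0, 0, -1]]}}

```text
t: 13.2
eef_pos: [0.5165, 0.175, 0.1069]
tool_rot: [0.002, 0.535, 0.845, 0.002]
contact_force: [5.1, -1.7, -1.3]
gripper_width: 0.428
grasp_force: 73.1
```

Run:
```python
from go import *
go()
```

```text
t 13.2 tcp [0.5165 0.175  0.1069] psi 25.4 zz -1.0000 q7 0.06 F [ 5.1 -1.7 -1.3] Mz 0.08 w 0.43 g 73.1
```

Call:
{"op": "carry_out", "data": {"targets": [[0, 0, 0, -5, -1], [0, 0, 0, -5, -1], [0, 0, 0, 0, -1]]}}

```text
t: 13.5
eef_pos: [0.5166, 0.1747, 0.1074]
tool_rot: [0.002, 0.459, 0.888, 0.001]
contact_force: [4.4, -1.7, 6.3]
gripper_width: 0.424
grasp_force: 73.9
```

Run:
```python
from go import *
go()
```

```text
t 13.5 tcp [0.5166 0.1747 0.1074] psi 35.3 zz -1.0000 q7 0.21 F [ 4.4 -1.7  6.3] Mz -0.27 w 0.42 g 73.9
```

Call:
{"op": "carry_out", "data": {"targets": [[0, 0, -0.4, 0, -1], [0, 0, -0.4, 0, -1], [0, 0, 0, 0, -1], [0, 0, 0, 0, -1]]}}

```text
t: 13.9
eef_pos: [0.5134, 0.1756, 0.1096]
tool_rot: [-0.0, 0.46, 0.888, -0.0]
contact_force: [13.9, 5.6, -43.3]
gripper_width: 0.421
grasp_force: 83.1
```

Run:
```python
from go import *
go()
```

```text
t 13.9 tcp [0.5134 0.1756 0.1096] psi 35.2 zz -1.0000 q7 0.20 F [ 13.9   5.6 -43.3] Mz -0.13 w 0.42 g 83.1
```

Call:
{"op": "carry_out", "data": {"targets": [[0, 0, 0.4, 0, -1], [0, 0, 0.4, 0, -1], [0, 0, 0.1, 0, -1], [0, 0, 0, -4, -1], [0, 0, 0, -4, -1], [0, 0, 0, -4, -1], [0, 0, 0, -4, -1], [0, 0, 0, -4, -1]]}}

```text
t: 14.7
eef_pos: [0.5155, 0.1763, 0.1078]
tool_rot: [0.001, 0.298, 0.955, 0.002]
contact_force: [-3.0, -0.3, 19.6]
gripper_width: 0.422
grasp_force: 85.4
```

Run:
```python
from go import *
go(); o=bot.get_obs(); print(o['torque'].round(2),o['joint_torque'].round(2))
```

```text
t 14.7 tcp [0.5155 0.1763 0.1078] psi 55.4 zz -1.0000 q7 0.51 F [-3.  -0.3 19.6] Mz 0.22 w 0.42 g 85.4
[-0.46  0.45  0.22] [  0.2  -39.66   2.04 -17.01  -0.2   -1.01  -1.  ]
```

Call:
{"op": "carry_out", "data": {"targets": [[0, 0, 0, -5, -1], [0, 0, 0, -5, -1], [0, 0, 0, 0, -1], [0, 0, 0, 0, -1]]}}

```text
t: 15.1
eef_pos: [0.5161, 0.1766, 0.1061]
tool_rot: [0.002, 0.214, 0.977, 0.002]
contact_force: [6.7, 3.5, -0.8]
gripper_width: 0.426
grasp_force: 83.6
```

Run:
```python
from go import *
go(); o=bot.get_obs(); print(o['torque'].round(2),o['joint_torque'].round(2))
```

```text
t 15.1 tcp [0.5161 0.1766 0.1061] psi 65.3 zz -1.0000 q7 0.66 F [ 6.7  3.5 -0.8] Mz 0.12 w 0.43 g 83.6
[ 0.9  -1.59  0.12] [  0.74 -48.62   0.71 -16.6   -0.08   2.6   -0.08]
```

Call:
{"op": "carry_out", "data": {"targets": [[0, 0, 0, -5, -1], [0, 0, 0, 0, 0.6], [0, 0, 0, 0, 0.6], [0, 0, -2, 0, 0.6], [0, 0, -3, 0, 0.6], [0, 0, -4, 0, 0.6], [0, 0, -2, 0, 0.6], [0, 0, 0, 0, 0.6], [0, 0, 0, 0, 0.6]]}}

```text
t: 16.0
eef_pos: [0.5132, 0.1745, 0.2142]
tool_rot: [-0.001, 0.171, 0.985, -0.0]
contact_force: [-0.8, 0.1, 0.1]
gripper_width: 0.801
grasp_force: 0.0
```

Run:
```python
from go import *
import m
go()
a=cam("side","side3")
print([(q.tolist(),c) for q,c,_ in m.comps(a,m.white(a,150),(255,200,335,300))])
l=lamp(-.05,-.05)
for z in(.152,.157): print(proj("side",(*l,z)), proj("side",(l[0]-.005,l[1],z)))
b=cam("top","top3")
cv2.imwrite("pics/r3.png",np.vstack([np.hstack([cv2.resize(x[200:290,265:345],None,fx=5,fy=4,interpolation=2) for x in(m.s,a)]),cv2.resize(b[135:200,310:470],None,fx=5,fy=3.4,interpolation=2)]))
```

```text
t 16.0 tcp [0.5132 0.1745 0.2142] psi 70.3 zz -1.0000 q7 0.75 F [-0.8  0.1  0.1] Mz -0.01 w 0.80 g 0.0
[([308, 214, 12, 7, 62], array([313.6, 217. ])), ([270, 216, 12, 9, 79], array([275.6, 220.3])), ([298, 225, 10, 7, 57], array([302.9, 228.2])), ([274, 237, 13, 10, 99], array([279.6, 241.3]))]
[313.13311157 215.02618688] [315.00137309 215.09936686]
[313.12382484 213.42015955] [314.99573828 213.49307641]
```

View pics/r3.png

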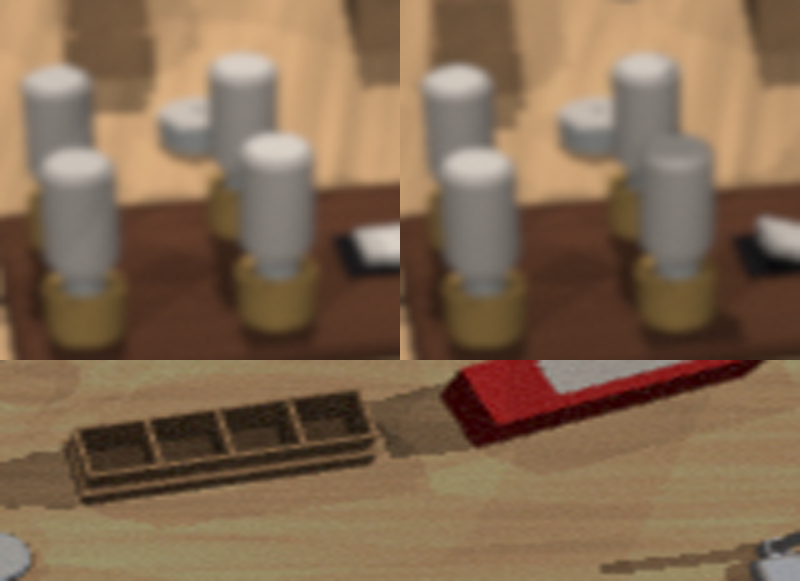

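The bulb stands upright at its old height, so it hasn't turned out yet. The carton now sits a little closer to the lamp, as expected from a knock. I'll try again with full grip, centred, pressing down lightly, and read the wrist torque while it moves.

Call:
{"op": "carry_out", "data": {"targets": [[0, 0, 0, 8.4, 0.6], [0, 0, 0, 8.4, 0.6], [0, 0, 0, 8.4, 0.6], [0, 0, 0, 8.4, 0.6], [0, 0, 0, 8.4, 0.6], [0, 0, 0, 8.4, 0.6], [0, 0, 0, 8.4, 0.6], [0, 0, 0, 8.4, 0.6], [0, 0, 0, 8.4, 0.6], [0, 0, 0, 8.4, 0.6], [0, 0, 0, 8.4, 0.6], [0, 0, 0, 8.4, 0.6]], "force": 120}}

```text
t: 17.3
eef_pos: [0.5131, 0.1745, 0.2131]
tool_rot: [-0.0, 0.869, 0.494, -0.002]
contact_force: [0.2, 0.5, -1.1]
gripper_width: 0.803
grasp_force: 0.0
```

Call:
{"op": "carry_out", "data": {"targets": [[0, 0, 3, 0, 0.6], [0, 0, 3, 0, 0.6], [0, 0, 0, 0, 0.6], [0, 0, 0, 0, 0.6], [0, 0, 0, 0, 0.6]]}}

```text
t: 17.8
eef_pos: [0.5148, 0.1751, 0.1557]
tool_rot: [0.0, 0.868, 0.497, 0.001]
contact_force: [0.6, -0.1, -0.4]
gripper_width: 0.798
grasp_force: 0.0
```

Run:
```python
from go import *
go((.517,.175,.107,-30))
```

```text
t 17.8 tcp [0.5148 0.1751 0.1557] psi -30.4 zz -1.0000 q7 -0.89 F [ 0.6 -0.1 -0.4] Mz 0.04 w 0.80 g 0.0
yaw -0.4 then shift cm [0.1  0.2  4.87]
```

Call:
{"op": "carry_out", "data": {"targets": [[0.1, 0.2, 2, 0, 0.6], [0, 0, 2, 0, 0.6], [0, 0, 0.9, 0, 0.6], [0, 0, 0, 0, 0.6], [0, 0, 0, 0, -1], [0, 0, 0, 0, -1], [0, 0, 0, 0, -1], [0, 0, 0, 0, -1], [0, 0, 0, 0, -1]]}}

```text
t: 18.7
eef_pos: [0.517, 0.1751, 0.1064]
tool_rot: [0.0, 0.868, 0.497, 0.001]
contact_force: [0.3, 0.3, 2.5]
gripper_width: 0.417
grasp_force: 119.3
```

Call:
{"op": "carry_out", "data": {"targets": [[0, 0, 0.2, 0, -1], [0, 0, 0.1, -8, -1], [0, 0, 0, -8, -1], [0, 0, 0, -8, -1]]}}

```text
t: 19.1
eef_pos: [0.5185, 0.1755, 0.1046]
tool_rot: [0.001, 0.743, 0.669, 0.002]
contact_force: [-0.4, -0.6, 12.3]
gripper_width: 0.42
grasp_force: 120.5
```

```bash
cat > s.py <<'E'
from go import *
go(); o=bot.get_obs(); print(o['torque'].round(2),o['joint_torque'].round(2))
E
python3 s.py
```

```text
t 19.1 tcp [0.5185 0.1755 0.1046] psi -6.0 zz -1.0000 q7 -0.51 F [-0.4 -0.6 12.3] Mz -0.04 w 0.42 g 120.5
[ 0.14 -0.15 -0.04] [ -1.86 -42.43   2.58 -16.74  -0.24   0.23  -1.57]
```

Call:
{"op": "carry_out", "data": {"targets": [[0, 0, 0, -8, -1], [0, 0, 0, -8, -1], [0, 0, 0, -8, -1]]}}

```text
t: 19.4
eef_pos: [0.5187, 0.1758, 0.1046]
tool_rot: [0.001, 0.588, 0.809, 0.002]
contact_force: [1.1, 0.3, 11.2]
gripper_width: 0.42
grasp_force: 120.2
```

```bash
python3 s.py
```

```text
t 19.4 tcp [0.5187 0.1758 0.1046] psi 18.0 zz -1.0000 q7 -0.14 F [ 1.1  0.3 11.2] Mz 0.01 w 0.42 g 120.2
[ 0.25 -0.29  0.01] [ -1.58 -43.19   1.75 -16.62  -0.16   0.46  -1.57]
```

Call:
{"op": "carry_out", "data": {"targets": [[0, 0, 0, -8, -1], [0, 0, 0, -8, -1], [0, 0, 0, -8, -1]]}}

```text
t: 19.7
eef_pos: [0.5183, 0.1772, 0.1046]
tool_rot: [0.001, 0.407, 0.913, 0.003]
contact_force: [-1.8, 5.2, 11.1]
gripper_width: 0.422
grasp_force: 119.9
```

```bash
python3 s.py
```

```text
t 19.7 tcp [0.5183 0.1772 0.1046] psi 41.9 zz -1.0000 q7 0.22 F [-1.8  5.2 11.1] Mz -0.78 w 0.42 g 119.9
[ 1.4   0.25 -0.78] [  1.11 -43.95   3.58 -16.72   1.55   0.65  -1.03]
```

Call:
{"op": "carry_out", "data": {"targets": [[0, 0, 0, -4, -1], [0, 0, 0, 0, -1], [0, 0, -0.4, 0, -1], [0, 0, -0.4, 0, -1], [0, 0, -0.4, 0, -1], [0, 0, 0, 0, -1]]}}

```text
t: 20.3
eef_pos: [0.5172, 0.1768, 0.115]
tool_rot: [0.0, 0.377, 0.926, 0.002]
contact_force: [2.9, 4.6, -0.5]
gripper_width: 0.417
grasp_force: 126.2
```

```bash
python3 s.py
```

```text
t 20.3 tcp [0.5172 0.1768 0.115 ] psi 45.7 zz -1.0000 q7 0.28 F [ 2.9  4.6 -0.5] Mz -0.01 w 0.42 g 126.2
[ 1.35 -0.6  -0.01] [ 2.080e+00 -4.912e+01  1.510e+00 -1.924e+01  8.700e-01  1.650e+00
  3.000e-02]
```

It lifts free. Side load had been jamming it, so the lamp's true origin is about 2 mm further in +x. Lifting out, then re-measuring the carton.

Call:
{"op": "carry_out", "data": {"targets": [[0, 0, -1, 0, -1], [0, 0, -2, 0, -1], [0, 0, -3, 0, -1], [0, 0, -4, 0, -1], [0, 0, -3, 0, -1], [0, 0, 0, 0, -1], [0, 0, 0, 0, -1]], "force": 60}}

```text
t: 21.0
eef_pos: [0.5161, 0.1744, 0.2445]
tool_rot: [-0.0, 0.378, 0.926, -0.0]
contact_force: [-0.4, -0.2, -0.6]
gripper_width: 0.421
grasp_force: 126.6
```

```bash
sed -i 's/L0=np.array(\[.552,.2358\])/L0=np.array([.5545,.2368])/' go.py
cat > car.py <<'E'
from rect import *
def cells(im,box=(325,140,405,195)):
    "rim outline of neck: dark interior cells, by mask -> min area rect"
    x0,y0,x1,y1=box; h=cv2.cvtColor(im,cv2.COLOR_BGR2HSV)[y0:y1,x0:x1]
    k=cv2.resize(h[...,2],None,fx=4,fy=4,interpolation=cv2.INTER_CUBIC)
    m=(k<62).astype(np.uint8)
    n,l,st,ce=cv2.connectedComponentsWithStats(m)
    return m,[(st[i].tolist(),((ce[i]+.5)/4-.5+[x0,y0]).round(2)) for i in range(1,n) if st[i,4]>300]
E
python3 - <<'E'
from go import *; from car import *
go()
b=cam("top","top4"); a=cam("side","side4"); t0=cv2.imread("pics/top0.png")
for im in(t0,b):
    m,c=cells(im); print(c)
r=cv2.resize(b[140:190,320:400],None,fx=8,fy=8,interpolation=2)
cv2.imwrite("pics/c4.png",r)
E
```

```text
t 21.0 tcp [0.5161 0.1744 0.2445] psi 45.6 zz -1.0000 q7 0.31 F [-0.4 -0.2 -0.6] Mz -0.01 w 0.42 g 126.6
[([293, 0, 27, 78, 1184], array([401.86, 147.81])), ([211, 39, 60, 51, 1883], array([385.27, 155.19])), ([154, 51, 60, 51, 1879], array([371.11, 158.11])), ([97, 63, 60, 50, 1860], array([356.75, 161.01])), ([40, 75, 59, 50, 1922], array([342.3 , 164.17])), ([42, 94, 232, 57, 2345], array([364.54, 170.21])), ([39, 115, 233, 54, 1618], array([364.45, 174.84]))]
[([294, 0, 26, 78, 1121], array([401.98, 147.88])), ([176, 19, 59, 48, 1752], array([376.27, 149.84])), ([119, 30, 59, 49, 1669], array([362.16, 152.65])), ([62, 42, 58, 48, 1622], array([347.68, 155.41])), ([6, 54, 57, 48, 1555], array([333.26, 158.23])), ([9, 74, 229, 56, 2205], array([354.98, 165.1 ])), ([6, 94, 231, 55, 1480], array([355.  , 169.94]))]
```

View pics/c4.png

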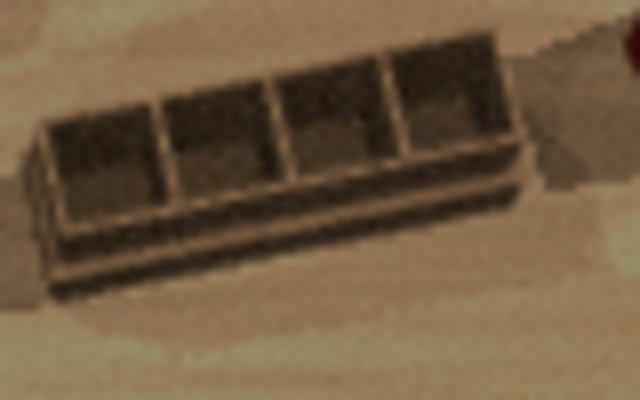

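```bash
cat >> car.py <<'E'
def cell(c,yaw,y,x=0):
    a=np.radians(yaw); return np.array(c)+[x*np.cos(a)-y*np.sin(a),x*np.sin(a)+y*np.cos(a)]
E
python3 - <<'E'
from go import *; from car import *
f=lambda P,o,s:[((x+.5)/s-.5+o[0],(y+.5)/s-.5+o[1]) for x,y in P]
Q=rect(f([(42,125),(497,32),(522,135),(67,232)],(320,140),8),.088)
c=Q.mean(0); print(c)
r0=rect([(342.3,164.17),(385.27,155.19),(385.27,155.19),(342.3,164.17)],.07); r1=rect([(333.26,158.23),(376.27,149.84),(376.27,149.84),(333.26,158.23)],.07)
for y in(-.0675,-.0225,.0225,.0675): print(y,cell(c,10,y))
r=cell(c,10,-.0675); go((*r,.244,10))
E
```

```text
centre [ 0.6547 -0.1108] len 0.1796 wid 0.043 yaw_y 10.62 10.86
[ 0.65466941 -0.11075189]
centre [ 0.6469 -0.1395] len 0.1374 wid 0.0 yaw_y 10.62 165.96
centre [ 0.666  -0.1121] len 0.1374 wid 0.0 yaw_y 9.85 180.0
-0.0675 [ 0.66639067 -0.17722641]
-0.0225 [ 0.6585765  -0.13291006]
0.0225 [ 0.65076233 -0.08859371]
0.0675 [ 0.64294816 -0.04427736]
t 21.1 tcp [0.5153 0.1741 0.2431] psi 45.6 zz -1.0000 q7 0.31 F [-0.2  0.8 -0.8] Mz 0.04 w 0.42 g 126.6
yaw 35.6 then shift cm [-37.23   8.78  -0.09]
```

Call:
{"op": "carry_out", "data": {"targets": [[0, 0, -0.5, 7.2, -1], [0, 0, 0, 7.2, -1], [0, 0, 0, 7.2, -1], [0, 0, 0, 7, -1], [0, 0, 0, 7, -1], [-4, 1, 0, 0, -1], [-4, 1, 0, 0, -1], [-4, 1, 0, 0, -1], [-4, 1, 0, 0, -1], [-4, 1, 0, 0, -1], [-4, 1, 0, 0, -1], [-4, 1, 0, 0, -1]]}}

```text
t: 22.3
eef_pos: [0.6336, -0.0903, 0.2476]
tool_rot: [-0.001, 0.642, 0.766, -0.001]
contact_force: [1.5, 0.6, -0.3]
gripper_width: 0.416
grasp_force: 126.6
```

Call:
{"op": "carry_out", "data": {"targets": [[-4, 1, 0, 0, -1], [-3, 0.5, 0, 0, -1], [-2, 0.3, 0, 0, -1], [0, 0, 0, 0, -1], [0, 0, 0, 0, -1], [0, 0, 0, 0, -1]]}}

```text
t: 22.9
eef_pos: [0.6673, -0.1719, 0.2492]
tool_rot: [-0.001, 0.642, 0.767, 0.0]
contact_force: [0.0, 0.2, -0.8]
gripper_width: 0.421
grasp_force: 126.6
```

Run:
```python
from go import *; from car import *
r=cell((.656,-.1105),10,-.0675); go((*r,.164,10)); c=cell((.656,-.1105),10,-.0675)
a=cam("side"); b=cam("top"); print(proj("side",(*c,.088)),proj("top",(*c,.088)))
cv2.imwrite("pics/i1.png",np.hstack([cv2.resize(x,(400,400),interpolation=2) for x in(a[120:200,255:335],b[130:210,320:400])]))
```

```text
t 22.9 tcp [ 0.6673 -0.1719  0.2492] psi 10.2 zz -1.0000 q7 0.38 F [ 0.   0.2 -0.8] Mz 0.02 w 0.42 g 126.6
yaw 0.2 then shift cm [-0.51 -0.05  8.52]
[277.20918014 175.61515498] [376.14713425 151.26432777]
```

View pics/i1.png

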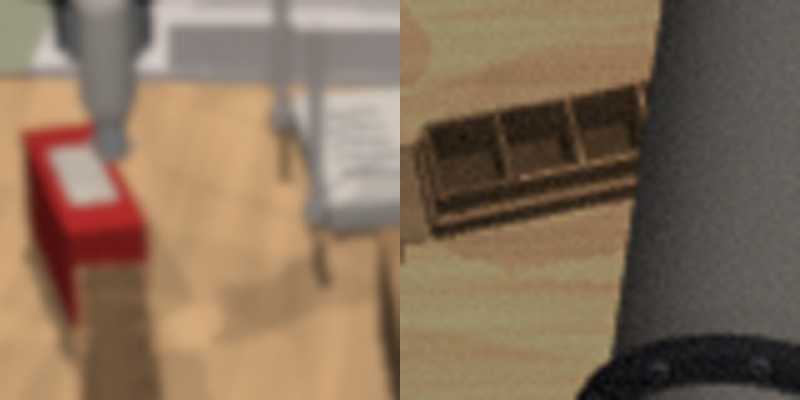

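Side view: the bulb's cap at (278,150) lines up in x with the far cell. Lowering in steps.

Call:
{"op": "carry_out", "data": {"targets": [[-0.5, 0, 2, 0, -1], [0, 0, 3, 0, -1], [0, 0, 3, 0, -1], [0, 0, 1, 0, -1], [0, 0, 1, 0, -1], [0, 0, 1, 0, -1], [0, 0, 0, 0, -1]]}}

```text
t: 23.7
eef_pos: [0.6682, -0.1788, 0.1393]
tool_rot: [-0.0, 0.642, 0.766, -0.0]
contact_force: [-0.8, 0.4, -0.7]
gripper_width: 0.416
grasp_force: 126.6
```

```bash
python3 s.py
```

```text
t 23.7 tcp [ 0.6682 -0.1788  0.1393] psi 10.1 zz -1.0000 q7 0.39 F [-0.8  0.4 -0.7] Mz 0.05 w 0.42 g 126.6
[-0.02  0.02  0.05] [ 2.000e-02 -6.425e+01  3.120e+00 -2.626e+01  1.000e-02 -2.500e-01
  1.000e-02]
```

Call:
{"op": "carry_out", "data": {"targets": [[0, 0, 1, 0, -1], [0, 0, 1, 0, -1], [0, 0, 0.7, 0, -1], [0, 0, 0.5, 0, -1], [0, 0, 0, 0, -1]]}}

```text
t: 24.2
eef_pos: [0.6683, -0.1785, 0.1069]
tool_rot: [-0.001, 0.642, 0.766, 0.0]
contact_force: [2.2, 2.4, -1.9]
gripper_width: 0.419
grasp_force: 126.7
```

```bash
python3 s.py
```

```text
t 24.2 tcp [ 0.6683 -0.1785  0.1069] psi 10.1 zz -1.0000 q7 0.40 F [ 2.2  2.4 -1.9] Mz 0.00 w 0.42 g 126.7
[ 0.34 -0.18  0.  ] [ 1.020e+00 -6.559e+01  4.180e+00 -2.482e+01  4.300e-01  1.100e-01
  1.000e-02]
```

Call:
{"op": "carry_out", "data": {"targets": [[0, 0, 0.5, 0, -1], [0, 0, 0.4, 0, -1], [0, 0, 0, 0, -1], [0, 0, 0, 0, 0.4], [0, 0, 0, 0, 0.4], [0, 0, 0, 0, 0.4], [0, 0, -2, 0, 0.4], [0, 0, -3, 0, -1], [0, 0, -2, 0, -1], [0, 0, 0, 0, -1], [0, 0, 0, 0, -1], [0, 0, 0, 0, -1]]}}

```text
t: 25.4
eef_pos: [0.6675, -0.1791, 0.1675]
tool_rot: [-0.001, 0.643, 0.766, -0.001]
contact_force: [0.9, -0.4, -0.7]
gripper_width: 0.001
grasp_force: 0.0
```

Call:
{"op": "carry_out", "data": {"targets": [[0, 0, 2, 0, -1], [0, 0, 1, 0, -1], [0, 0, 1, 0, -1], [0, 0, 0.6, 0, -1], [0, 0, 0.3, 0, -1], [0, 0, 0, 0, -1]]}}

```text
t: 26.0
eef_pos: [0.6683, -0.1791, 0.1194]
tool_rot: [-0.0, 0.642, 0.766, -0.0]
contact_force: [-0.4, 0.6, 0.9]
gripper_width: -0.003
grasp_force: 0.0
```

```bash
python3 s.py
```

```text
t 26.0 tcp [ 0.6683 -0.1791  0.1194] psi 10.0 zz -1.0000 q7 0.39 F [-0.4  0.6  0.9] Mz -0.00 w -0.00 g 0.0
[-0.01  0.01 -0.  ] [ 1.000e-02 -6.380e+01  3.100e+00 -2.487e+01  1.000e-02 -6.000e-02
  0.000e+00]
```

Call:
{"op": "carry_out", "data": {"targets": [[0, 0, 0.3, 0, -1], [0, 0, 0.2, 0, -1], [0, 0, 0, 0, -1]]}}

```text
t: 26.3
eef_pos: [0.6695, -0.1797, 0.1162]
tool_rot: [0.001, 0.643, 0.766, 0.001]
contact_force: [-0.8, -0.1, 4.8]
gripper_width: -0.002
grasp_force: 2.6
```

Run:
```python
from go import *
r=lamp(.05,-.05);print(r); go((.668,-.179,.2,10),(*r,.2,-20),(*r,.107,-20))
```

```text
[0.61542638 0.20091162]
t 26.3 tcp [ 0.6695 -0.1797  0.1162] psi 10.0 zz -1.0000 q7 0.40 F [-0.8 -0.1  4.8] Mz 0.03 w -0.00 g 2.6
yaw 0.0 then shift cm [ 0.09 -0.13 -8.38]
yaw 30.0 then shift cm [ 33.9  -17.93  -0.  ]
yaw -0.0 then shift cm [0.  0.  9.3]
```

Bulb 1 is home (contact at z = 0.116). Next, bulb 2 at (+50,−50).

Call:
{"op": "carry_out", "data": {"targets": [[0, 0, -3, 0, -1], [0, 0, -3, 0, -1], [0, 0, -2.4, 8, 0.6], [0, 0, 0, 8, 0.6], [0, 0, 0, 8, 0.6], [0, 0, 0, 8, 0.6], [0, 0, 0, 8, 0.6], [3.8, -2.9, 0, 0, 0.6], [3.8, -2.9, 0, 0, 0.6], [3.8, -2.9, 0, 0, 0.6], [3.8, -2.9, 0, 0, 0.6], [3.8, -2.9, 0, 0, 0.6]], "force": 120}}

```text
t: 27.5
eef_pos: [0.6374, 0.0598, 0.1993]
tool_rot: [0.0, 0.866, 0.5, 0.001]
contact_force: [1.1, 0.6, -0.8]
gripper_width: 0.801
grasp_force: 0.0
```

Call:
{"op": "carry_out", "data": {"targets": [[3.8, -2.9, 0, 0, 0.6], [3.8, -2.9, 0, 0, 0.6], [3.6, -3.1, 0, 0, 0.6], [0, 0, 0, 0, 0.6], [0, 0, 0, 0, 0.6], [0, 0, 0, 0, 0.6]]}}

```text
t: 28.1
eef_pos: [0.6169, 0.1977, 0.199]
tool_rot: [0.001, 0.866, 0.5, 0.0]
contact_force: [0.4, 0.3, 1.0]
gripper_width: 0.803
grasp_force: 0.0
```

Run:
```python
from go import *
r=lamp(.05,-.05);print(r); go((*r,.1065,-30))
```

```text
[0.61542638 0.20091162]
t 28.1 tcp [0.6169 0.1977 0.199 ] psi -30.1 zz -1.0000 q7 -0.85 F [0.4 0.3 1. ] Mz -0.04 w 0.80 g 0.0
yaw -0.1 then shift cm [ 0.2  -0.29  9.25]
```

Call:
{"op": "carry_out", "data": {"targets": [[0.2, -0.3, 3, 0, 0.6], [0, 0, 3, 0, 0.6], [0, 0, 2, 0, 0.6], [0, 0, 1.3, 0, 0.6], [0, 0, 0, 0, 0.6], [0, 0, 0, 0, -1], [0, 0, 0, 0, -1], [0, 0, 0, 0, -1], [0, 0, 0, 0, -1], [0, 0, 0, 0, -1]]}}

```text
t: 29.1
eef_pos: [0.6158, 0.2026, 0.1068]
tool_rot: [0.0, 0.866, 0.5, 0.001]
contact_force: [1.8, 0.0, 2.4]
gripper_width: 0.421
grasp_force: 119.3
```

```bash
python3 s.py
```

```text
t 29.1 tcp [0.6158 0.2026 0.1068] psi -30.0 zz -1.0000 q7 -0.84 F [1.8 0.  2.4] Mz 0.01 w 0.42 g 119.3
[-0.19 -0.35  0.01] [ -0.63 -57.79   3.38 -21.92  -0.28   0.39   0.  ]
```

Call:
{"op": "carry_out", "data": {"targets": [[0, 0, 0.2, 0, -1], [0, 0, 0.1, -8, -1], [0, 0, 0, -8, -1], [0, 0, 0, -8, -1]]}}

```text
t: 29.5
eef_pos: [0.6163, 0.2036, 0.1048]
tool_rot: [0.0, 0.741, 0.672, 0.002]
contact_force: [0.1, 0.5, 10.6]
gripper_width: 0.418
grasp_force: 120.4
```

```bash
python3 s.py
```

```text
t 29.5 tcp [0.6163 0.2036 0.1048] psi -5.6 zz -1.0000 q7 -0.48 F [ 0.1  0.5 10.6] Mz -0.03 w 0.42 g 120.4
[ 0.12  0.09 -0.03] [ -1.49 -53.11   3.31 -19.63  -0.2   -0.06  -1.55]
```

Free turning, no side load. On to the stop.

Call:
{"op": "carry_out", "data": {"targets": [[0, 0, 0, -8, -1], [0, 0, 0, -8, -1], [0, 0, 0, -8, -1], [0, 0, 0, -8, -1], [0, 0, 0, -8, -1], [0, 0, 0, -8, -1]]}}

```text
t: 30.1
eef_pos: [0.6159, 0.2044, 0.1048]
tool_rot: [0.001, 0.404, 0.915, 0.002]
contact_force: [-1.1, 1.0, 11.6]
gripper_width: 0.419
grasp_force: 120.2
```

```bash
python3 s.py
```

```text
t 30.1 tcp [0.6159 0.2044 0.1048] psi 42.4 zz -1.0000 q7 0.24 F [-1.1  1.  11.6] Mz -0.70 w 0.42 g 120.2
[ 0.24  0.35 -0.7 ] [ -0.66 -53.95   1.04 -20.11   0.68  -0.28  -0.94]
```

Call:
{"op": "carry_out", "data": {"targets": [[0, 0, 0, 0, -1], [0, 0, -0.4, 0, -1], [0, 0, -0.4, 0, -1], [0, 0, -0.4, 0, -1], [0, 0, 0, 0, -1]]}}

```text
t: 30.6
eef_pos: [0.6142, 0.203, 0.1148]
tool_rot: [-0.001, 0.406, 0.914, -0.0]
contact_force: [-0.6, 0.9, 0.2]
gripper_width: 0.422
grasp_force: 122.2
```

Call:
{"op": "carry_out", "data": {"targets": [[0, 0, -1, 0, -1], [0, 0, -2, 0, -1], [0, 0, -3, 0, -1], [0, 0, -4, 0, -1], [0, 0, -3, 0, -1], [0, 0, 0, 0, -1], [0, 0, 0, 0, -1]]}}

```text
t: 31.3
eef_pos: [0.6148, 0.202, 0.2456]
tool_rot: [0.0, 0.407, 0.914, 0.0]
contact_force: [-0.0, -0.5, -2.0]
gripper_width: 0.42
grasp_force: 122.3
```

```bash
sed -i 's/L0=np.array(\[.5545,.2368\])/L0=np.array([.5548,.2378])/' go.py
cat > nxt.py <<'E'
import sys; from go import *; from car import *
b=cam("top"); print(cells(b)[1])
r=cell((.6572,-.112),10,float(sys.argv[1])); print(r); go((*r,.249,10),(*r,.107,10))
E
python3 nxt.py -.0225
```

```text
[([294, 0, 26, 79, 1125], array([401.99, 147.9 ])), ([176, 27, 39, 47, 478], array([371.67, 153.4 ])), ([120, 31, 59, 48, 1688], array([362.29, 152.68])), ([62, 42, 59, 48, 1582], array([347.79, 155.34])), ([6, 54, 58, 47, 1527], array([333.4 , 158.09])), ([10, 73, 228, 57, 2238], array([355.67, 165.04])), ([6, 95, 232, 54, 1460], array([354.81, 170.02]))]
[ 0.66110708 -0.13415817]
t 31.4 tcp [0.6142 0.2018 0.2443] psi 42.0 zz -1.0000 q7 0.26 F [-0.3  0.4 -1.4] Mz 0.03 w 0.42 g 122.3
yaw 32.0 then shift cm [-33.9   -1.21  -0.47]
yaw -0.0 then shift cm [ 0.   0.  14.2]
```

The carton hasn't moved. Carrying bulb 2 to the second cell.

Call:
{"op": "carry_out", "data": {"targets": [[0, 0, -0.5, 8, -1], [0, 0, 0, 8, -1], [0, 0, 0, 8, -1], [0, 0, 0, 8, -1], [-4.2, -0.15, 0, 0, -1], [-4.2, -0.15, 0, 0, -1], [-4.2, -0.15, 0, 0, -1], [-4.2, -0.15, 0, 0, -1], [-4.2, -0.15, 0, 0, -1], [-4.2, -0.15, 0, 0, -1], [-4.2, -0.15, 0, 0, -1], [-4.2, -0.15, 0, 0, -1]]}}

```text
t: 32.55
eef_pos: [0.6604, -0.1321, 0.2478]
tool_rot: [-0.002, 0.643, 0.766, -0.001]
contact_force: [1.0, -0.6, -1.1]
gripper_width: 0.421
grasp_force: 122.3
```

Call:
{"op": "carry_out", "data": {"targets": [[-0.3, 0, 0, 0, -1], [0, 0, 0, 0, -1], [0, 0, 0, 0, -1], [0, 0, 2, 0, -1], [0, 0, 2, 0, -1], [0, 0, 2, 0, -1], [0, 0, 0, 0, -1], [0, 0, 0, 0, -1]]}}

```text
t: 33.35
eef_pos: [0.6621, -0.1316, 0.1898]
tool_rot: [-0.001, 0.642, 0.767, 0.0]
contact_force: [0.5, 0.9, -0.7]
gripper_width: 0.422
grasp_force: 122.3
```

Run:
```python
from go import *
go((.6611,-.1342,.107,10))
```

```text
t 33.4 tcp [ 0.6621 -0.1316  0.1898] psi 10.2 zz -1.0000 q7 0.30 F [ 0.5  0.9 -0.7] Mz -0.05 w 0.42 g 122.3
yaw 0.2 then shift cm [-0.24 -0.15  8.28]
```

Call:
{"op": "carry_out", "data": {"targets": [[-0.2, -0.1, 1.5, 0, -1], [0, 0, 1.5, 0, -1], [0, 0, 1.5, 0, -1], [0, 0, 1, 0, -1], [0, 0, 1, 0, -1], [0, 0, 1, 0, -1], [0, 0, 0.8, 0, -1], [0, 0, 0, 0, -1]]}}

```text
t: 34.15
eef_pos: [0.6613, -0.1331, 0.1054]
tool_rot: [-0.001, 0.642, 0.767, 0.0]
contact_force: [0.2, 3.5, -2.3]
gripper_width: 0.418
grasp_force: 122.4
```

```bash
python3 s.py
```

```text
t 34.1 tcp [ 0.6613 -0.1331  0.1054] psi 10.1 zz -1.0000 q7 0.31 F [ 0.2  3.5 -2.3] Mz -0.03 w 0.42 g 122.4
[ 0.7   0.03 -0.03] [ 2.220e+00 -6.480e+01  4.440e+00 -2.537e+01  7.200e-01 -2.800e-01
 -1.000e-02]
```

Call:
{"op": "carry_out", "data": {"targets": [[0, 0, 0.4, 0, -1], [0, 0, 0.4, 0, -1], [0, 0, 0, 0, -1], [0, 0, 0, 0, 0.4], [0, 0, 0, 0, 0.4], [0, 0, 0, 0, 0.4], [0, 0, -2, 0, 0.4], [0, 0, -3, 0, -1], [0, 0, -2, 0, -1], [0, 0, 0, 0, -1], [0, 0, 0, 0, -1], [0, 0, 0, 0, -1]]}}

```text
t: 35.35
eef_pos: [0.6607, -0.1356, 0.1675]
tool_rot: [-0.001, 0.643, 0.766, -0.001]
contact_force: [-0.8, 0.2, -0.2]
gripper_width: 0.002
grasp_force: 0.0
```

Call:
{"op": "carry_out", "data": {"targets": [[0, 0, 2, 0, -1], [0, 0, 1, 0, -1], [0, 0, 1, 0, -1], [0, 0, 0.6, 0, -1], [0, 0, 0.5, 0, -1], [0, 0, 0.2, 0, -1], [0, 0, 0, 0, -1]]}}

```text
t: 36.05
eef_pos: [0.6621, -0.1356, 0.1163]
tool_rot: [0.001, 0.643, 0.766, 0.0]
contact_force: [-0.1, -0.5, 0.8]
gripper_width: 0.0
grasp_force: 0.1
```

Run:
```python
from go import *
r=lamp(-.05,.05);print(r); p=pose()[1]; go((p[0],p[1],.2,10),(*r,.2,-30),(*r,.1065,-30))
```

```text
[0.49387362 0.27368838]
t 36.0 tcp [ 0.6621 -0.1356  0.1163] psi 10.0 zz -1.0000 q7 0.31 F [-0.1 -0.5  0.8] Mz 0.02 w 0.00 g 0.1
yaw 0.0 then shift cm [ 0.    0.   -8.37]
yaw 40.0 then shift cm [ 27.04 -35.03  -0.  ]
yaw -0.0 then shift cm [0.   0.   9.35]
```

Bulb 2 is home. Bulb 3 at (−50,+50).

Call:
{"op": "carry_out", "data": {"targets": [[0, 0, -3, 0, -1], [0, 0, -3, 0, -1], [0, 0, -2.4, 8, 0.6], [0, 0, 0, 8, 0.6], [0, 0, 0, 8, 0.6], [0, 0, 0, 8, 0.6], [0, 0, 0, 8, 0.6], [3, -3.9, 0, 0, 0.6], [3, -3.9, 0, 0, 0.6], [3, -3.9, 0, 0, 0.6], [3, -3.9, 0, 0, 0.6], [3, -3.9, 0, 0, 0.6]]}}

```text
t: 37.25
eef_pos: [0.5666, 0.0936, 0.2003]
tool_rot: [0.0, 0.866, 0.5, 0.0]
contact_force: [0.4, 0.1, 0.3]
gripper_width: 0.798
grasp_force: 0.0
```

Call:
{"op": "carry_out", "data": {"targets": [[3, -3.9, 0, 0, 0.6], [3, -3.9, 0, 0, 0.6], [3, -3.9, 0, 0, 0.6], [3, -3.8, 0, 0, 0.6], [0, 0, 2, 0, 0.6], [0, 0, 0, 0, 0.6], [0, 0, 0, 0, 0.6], [0, 0, 0, 0, 0.6]]}}

```text
t: 38.05
eef_pos: [0.4943, 0.2718, 0.1806]
tool_rot: [0.0, 0.867, 0.499, 0.0]
contact_force: [-1.5, -0.7, 1.0]
gripper_width: 0.801
grasp_force: 0.0
```

Run:
```python
from go import *
r=lamp(-.05,.05);print(r); go((*r,.1065,-30))
```

```text
[0.49387362 0.27368838]
t 38.0 tcp [0.4943 0.2718 0.1806] psi -30.1 zz -1.0000 q7 -1.11 F [-1.5 -0.7  1. ] Mz -0.06 w 0.80 g 0.0
yaw -0.1 then shift cm [ 0.14 -0.13  7.41]
```

Call:
{"op": "carry_out", "data": {"targets": [[0.1, -0.1, 2, 0, 0.6], [0, 0, 2, 0, 0.6], [0, 0, 2, 0, 0.6], [0, 0, 1.4, 0, 0.6], [0, 0, 0, 0, 0.6], [0, 0, 0, 0, -1], [0, 0, 0, 0, -1], [0, 0, 0, 0, -1], [0, 0, 0, 0, -1], [0, 0, 0, 0, -1]]}}

```text
t: 39.05
eef_pos: [0.4935, 0.2749, 0.1066]
tool_rot: [0.0, 0.866, 0.5, 0.001]
contact_force: [0.8, -0.9, 2.6]
gripper_width: 0.421
grasp_force: 119.1
```

Call:
{"op": "carry_out", "data": {"targets": [[0, 0, 0.2, 0, -1], [0, 0, 0.1, -8, -1], [0, 0, 0, -8, -1], [0, 0, 0, -8, -1]]}}

```text
t: 39.45
eef_pos: [0.4937, 0.2758, 0.1043]
tool_rot: [0.0, 0.741, 0.672, 0.002]
contact_force: [-0.4, 0.7, 11.9]
gripper_width: 0.414
grasp_force: 120.1
```

```bash
python3 s.py
```

```text
t 39.5 tcp [0.4937 0.2758 0.1043] psi -5.6 zz -1.0000 q7 -0.74 F [-0.4  0.7 11.9] Mz -0.03 w 0.41 g 120.1
[ 0.08  0.25 -0.03] [ -1.49 -45.63   1.93 -18.27  -0.09  -0.19  -1.57]
```

Call:
{"op": "carry_out", "data": {"targets": [[0, 0, 0, -8, -1], [0, 0, 0, -8, -1], [0, 0, 0, -8, -1], [0, 0, 0, -8, -1], [0, 0, 0, -8, -1], [0, 0, 0, -8, -1]]}}

```text
t: 40.05
eef_pos: [0.4934, 0.2761, 0.1043]
tool_rot: [0.0, 0.404, 0.915, 0.001]
contact_force: [-3.2, -2.2, 13.2]
gripper_width: 0.42
grasp_force: 120.2
```

```bash
python3 s.py
```

```text
t 40.0 tcp [0.4934 0.2761 0.1043] psi 42.4 zz -1.0000 q7 -0.02 F [-3.2 -2.2 13.2] Mz -0.20 w 0.42 g 120.2
[-0.5   0.56 -0.2 ] [ -1.48 -46.14  -0.56 -19.08   0.18  -0.86  -1.22]
```

Call:
{"op": "carry_out", "data": {"targets": [[0, 0, 0, 0, -1], [0, 0, -0.4, 0, -1], [0, 0, -0.4, 0, -1], [0, 0, -0.4, 0, -1], [0, 0, 0, 0, -1]]}}

```text
t: 40.55
eef_pos: [0.4922, 0.2749, 0.115]
tool_rot: [-0.0, 0.406, 0.914, -0.0]
contact_force: [-0.7, 1.2, 1.2]
gripper_width: 0.421
grasp_force: 122.9
```

Free again.

Call:
{"op": "carry_out", "data": {"targets": [[0, 0, -1, 0, -1], [0, 0, -2, 0, -1], [0, 0, -3, 0, -1], [0, 0, -4, 0, -1], [0, 0, -3, 0, -1], [0, 0, 0, 0, -1], [0, 0, 0, 0, -1]]}}

```text
t: 41.25
eef_pos: [0.4928, 0.2741, 0.2455]
tool_rot: [0.001, 0.407, 0.914, 0.0]
contact_force: [-1.1, 0.0, -1.1]
gripper_width: 0.423
grasp_force: 122.8
```

```bash
python3 nxt.py .0225
```

```text
[([294, 0, 26, 78, 1104], array([401.99, 147.8 ])), ([166, 26, 54, 54, 752], array([371.23, 154.32])), ([65, 42, 58, 47, 1641], array([348.54, 155.21])), ([9, 54, 57, 48, 1568], array([333.98, 157.98])), ([125, 59, 36, 27, 320], array([359.49, 158.6 ])), ([12, 74, 229, 55, 2239], array([356.41, 164.88])), ([8, 96, 231, 51, 1477], array([355.59, 169.91]))]
[ 0.65329292 -0.08984183]
t 41.3 tcp [0.4922 0.2737 0.2443] psi 42.0 zz -1.0000 q7 0.04 F [-0.2 -0.7 -1.8] Mz -0.03 w 0.42 g 122.8
yaw 32.0 then shift cm [-38.6    9.55  -0.47]
yaw -0.0 then shift cm [ 0.   0.  14.2]
```

Call:
{"op": "carry_out", "data": {"targets": [[0, 0, -0.5, 8, -1], [0, 0, 0, 8, -1], [0, 0, 0, 8, -1], [0, 0, 0, 8, -1], [-4.3, 1.1, 0, 0, -1], [-4.3, 1.1, 0, 0, -1], [-4.3, 1.1, 0, 0, -1], [-4.3, 1.1, 0, 0, -1], [-4.3, 1.1, 0, 0, -1], [-4.3, 1, 0, 0, -1], [-4.3, 1, 0, 0, -1], [-4.3, 1, 0, 0, -1]]}}

```text
t: 42.5
eef_pos: [0.6357, -0.0512, 0.2478]
tool_rot: [-0.001, 0.642, 0.766, -0.001]
contact_force: [0.6, 0.2, -0.4]
gripper_width: 0.421
grasp_force: 123.0
```

Call:
{"op": "carry_out", "data": {"targets": [[-4.4, 1, 0, 0, -1], [0, 0, 0, 0, -1], [0, 0, 0, 0, -1], [0, 0, 2, 0, -1], [0, 0, 2, 0, -1], [0, 0, 2, 0, -1], [0, 0, 0, 0, -1], [0, 0, 0, 0, -1]]}}

```text
t: 43.3
eef_pos: [0.6534, -0.0895, 0.1894]
tool_rot: [-0.001, 0.642, 0.767, -0.0]
contact_force: [0.3, 0.6, -1.0]
gripper_width: 0.423
grasp_force: 123.0
```

Run:
```python
from go import *
go((.6535,-.0915,.107,10))
```

```text
t 43.3 tcp [ 0.6534 -0.0895  0.1894] psi 10.1 zz -1.0000 q7 0.22 F [ 0.3  0.6 -1. ] Mz -0.02 w 0.42 g 123.0
yaw 0.1 then shift cm [-0.2  -0.02  8.24]
```

Call:
{"op": "carry_out", "data": {"targets": [[-0.15, 0, 1.5, 0, -1], [0, 0, 1.5, 0, -1], [0, 0, 1.5, 0, -1], [0, 0, 1, 0, -1], [0, 0, 1, 0, -1], [0, 0, 1, 0, -1], [0, 0, 0.8, 0, -1], [0, 0, 0, 0, -1]]}}

```text
t: 44.1
eef_pos: [0.654, -0.09, 0.1055]
tool_rot: [-0.001, 0.642, 0.767, 0.001]
contact_force: [-0.0, 3.7, -1.9]
gripper_width: 0.419
grasp_force: 123.0
```

```bash
python3 s.py
```

```text
t 44.1 tcp [ 0.654  -0.09    0.1055] psi 10.2 zz -1.0000 q7 0.22 F [-0.   3.7 -1.9] Mz 0.06 w 0.42 g 123.0
[0.78 0.01 0.06] [ 2.570e+00 -6.337e+01  3.970e+00 -2.492e+01  8.600e-01 -2.000e-01
 -1.000e-02]
```

Call:
{"op": "carry_out", "data": {"targets": [[0, 0, 0.4, 0, -1], [0, 0, 0.4, 0, -1], [0, 0, 0, 0, -1], [0, 0, 0, 0, 0.4], [0, 0, 0, 0, 0.4], [0, 0, 0, 0, 0.4], [0, 0, -2, 0, 0.4], [0, 0, -3, 0, -1], [0, 0, -2, 0, -1], [0, 0, 0, 0, -1], [0, 0, 0, 0, -1], [0, 0, 0, 0, -1]]}}

```text
t: 45.3
eef_pos: [0.6533, -0.0926, 0.1675]
tool_rot: [-0.001, 0.643, 0.766, -0.001]
contact_force: [-0.1, 0.2, 0.2]
gripper_width: -0.002
grasp_force: 0.0
```

Call:
{"op": "carry_out", "data": {"targets": [[0, 0, 2, 0, -1], [0, 0, 1, 0, -1], [0, 0, 1, 0, -1], [0, 0, 0.6, 0, -1], [0, 0, 0.5, 0, -1], [0, 0, 0.2, 0, -1], [0, 0, 0, 0, -1]]}}

```text
t: 46.0
eef_pos: [0.6549, -0.0924, 0.1164]
tool_rot: [0.001, 0.642, 0.766, 0.0]
contact_force: [0.3, -0.2, 1.0]
gripper_width: -0.003
grasp_force: 0.0
```

Run:
```python
from go import *
r=lamp(.05,.05)+[0,.001];print(r); p=pose()[1]; go((p[0],p[1],.2,10),(*r,.2,-30),(*r,.1065,-30))
```

```text
[0.59068838 0.29972638]
t 46.0 tcp [ 0.6549 -0.0924  0.1164] psi 10.0 zz -1.0000 q7 0.22 F [ 0.3 -0.2  1. ] Mz -0.03 w -0.00 g 0.0
yaw 0.0 then shift cm [ 0.    0.   -8.36]
yaw 40.0 then shift cm [ 30.75 -25.16  -0.  ]
yaw -0.0 then shift cm [0.   0.   9.35]
```

Bulb 4 at (+50,+50).

Call:
{"op": "carry_out", "data": {"targets": [[0, 0, -3, 0, -1], [0, 0, -3, 0, -1], [0, 0, -2.4, 8, 0.6], [0, 0, 0, 8, 0.6], [0, 0, 0, 8, 0.6], [0, 0, 0, 8, 0.6], [0, 0, 0, 8, 0.6], [3.8, -3.1, 0, 0, 0.6], [3.8, -3.1, 0, 0, 0.6], [3.8, -3.1, 0, 0, 0.6], [3.8, -3.1, 0, 0, 0.6], [3.8, -3.1, 0, 0, 0.6]]}}

```text
t: 47.2
eef_pos: [0.6144, 0.1515, 0.2003]
tool_rot: [0.0, 0.866, 0.5, 0.0]
contact_force: [0.9, 1.1, -0.2]
gripper_width: 0.803
grasp_force: 0.0
```

Call:
{"op": "carry_out", "data": {"targets": [[3.8, -3.2, 0, 0, 0.6], [3.8, -3.2, 0, 0, 0.6], [4.1, -3.3, 0, 0, 0.6], [0, 0, 2, 0, 0.6], [0, 0, 0, 0, 0.6], [0, 0, 0, 0, 0.6], [0, 0, 0, 0, 0.6]]}}

```text
t: 47.9
eef_pos: [0.5908, 0.2949, 0.1808]
tool_rot: [0.0, 0.867, 0.499, 0.0]
contact_force: [0.3, 0.8, 0.7]
gripper_width: 0.796
grasp_force: 0.0
```

Run:
```python
from go import *
r=lamp(.05,.05)+[0,.001];print(r); go((*r,.1065,-30))
```

```text
[0.59068838 0.29972638]
t 47.9 tcp [0.5908 0.2949 0.1808] psi -30.1 zz -1.0000 q7 -1.05 F [0.3 0.8 0.7] Mz -0.01 w 0.80 g 0.0
yaw -0.1 then shift cm [ 0.42 -0.25  7.43]
```

Call:
{"op": "carry_out", "data": {"targets": [[0.3, -0.2, 2, 0, 0.6], [0, 0, 2, 0, 0.6], [0, 0, 2, 0, 0.6], [0, 0, 1.4, 0, 0.6], [0, 0, 0, 0, 0.6], [0, 0, 0, 0, -1], [0, 0, 0, 0, -1], [0, 0, 0, 0, -1], [0, 0, 0, 0, -1], [0, 0, 0, 0, -1]]}}

```text
t: 48.9
eef_pos: [0.5902, 0.3007, 0.1068]
tool_rot: [0.0, 0.866, 0.5, 0.001]
contact_force: [1.5, -0.2, 2.1]
gripper_width: 0.423
grasp_force: 119.2
```

Call:
{"op": "carry_out", "data": {"targets": [[0, 0, 0.2, 0, -1], [0, 0, 0.1, -8, -1], [0, 0, 0, -8, -1], [0, 0, 0, -8, -1]]}}

```text
t: 49.3
eef_pos: [0.5903, 0.3016, 0.1046]
tool_rot: [0.0, 0.741, 0.672, 0.002]
contact_force: [-1.4, -0.4, 9.7]
gripper_width: 0.418
grasp_force: 120.0
```

```bash
python3 s.py
```

```text
t 49.3 tcp [0.5903 0.3016 0.1046] psi -5.6 zz -1.0000 q7 -0.69 F [-1.4 -0.4  9.7] Mz -0.04 w 0.42 g 120.0
[ 0.03  0.19 -0.04] [ -1.32 -55.5    2.05 -20.57  -0.14  -0.23  -1.55]
```

Call:
{"op": "carry_out", "data": {"targets": [[0, 0, 0, -8, -1], [0, 0, 0, -8, -1], [0, 0, 0, -8, -1], [0, 0, 0, -8, -1], [0, 0, 0, -8, -1], [0, 0, 0, -8, -1]]}}

```text
t: 49.9
eef_pos: [0.5892, 0.3004, 0.1044]
tool_rot: [-0.0, 0.405, 0.914, -0.0]
contact_force: [-6.7, -3.0, 16.0]
gripper_width: 0.422
grasp_force: 120.8
```

```bash
python3 s.py
```

```text
t 49.9 tcp [0.5892 0.3004 0.1044] psi 42.2 zz -1.0000 q7 0.03 F [-6.7 -3.  16. ] Mz -1.53 w 0.42 g 120.8
[-1.06  1.28 -1.53] [ -2.69 -54.02  -2.26 -22.51   0.73  -2.35  -0.19]
```

Call:
{"op": "carry_out", "data": {"targets": [[0, 0, 0, 0, -1], [0, 0, -0.4, 0, -1], [0, 0, -0.4, 0, -1], [0, 0, -0.4, 0, -1], [0, 0, 0, 0, -1]]}}

```text
t: 50.4
eef_pos: [0.5888, 0.2998, 0.1081]
tool_rot: [-0.001, 0.407, 0.914, -0.001]
contact_force: [10.9, 5.3, -31.8]
gripper_width: 0.417
grasp_force: 128.8
```

Side load at the stop is jamming the lift. I'll lower, relieve it, and turn again.

Call:
{"op": "carry_out", "data": {"targets": [[0, 0, 0.6, 0, -1], [0, 0, 0.6, 0, -1], [0, -0.1, 0, 0, -1], [0, 0, 0, -4, -1], [0, 0, 0, -4, -1], [0, 0, 0, 0, -1]]}}

```text
t: 51.0
eef_pos: [0.5884, 0.3026, 0.1068]
tool_rot: [0.0, 0.34, 0.941, 0.002]
contact_force: [-5.0, 0.4, 18.2]
gripper_width: 0.413
grasp_force: 134.0
```

```bash
python3 s.py
```

```text
t 51.0 tcp [0.5884 0.3026 0.1068] psi 50.3 zz -1.0000 q7 0.15 F [-5.   0.4 18.2] Mz 0.40 w 0.41 g 134.0
[0.33 1.5  0.4 ] [  2.35 -52.72  -0.33 -21.03   0.94  -1.26   0.11]
```

Call:
{"op": "carry_out", "data": {"targets": [[0, 0, -0.3, 0, -1], [0, 0, -0.3, 0, -1], [0, 0, -0.3, 0, -1], [0, 0, 0, 0, -1]]}}

```text
t: 51.4
eef_pos: [0.5875, 0.3025, 0.1087]
tool_rot: [-0.001, 0.34, 0.94, 0.001]
contact_force: [6.3, 8.8, -19.8]
gripper_width: 0.416
grasp_force: 130.0
```

```bash
python3 s.py
```

```text
t 51.4 tcp [0.5875 0.3025 0.1087] psi 50.2 zz -1.0000 q7 0.15 F [  6.3   8.8 -19.8] Mz 0.33 w 0.42 g 130.0
[ 2.54 -1.67  0.33] [  4.08 -73.27  -0.57 -24.68   0.67   3.97  -0.33]
```

Call:
{"op": "carry_out", "data": {"targets": [[0, 0, 0.5, 0, -1], [0, 0, 0.4, 0, -1], [0, 0, 0, 0, 0.3], [0, 0, 0, 0, 0.3], [0, 0, 0, 0, 0.3], [0, 0, 0, 0, 0.3]]}}

```text
t: 52.0
eef_pos: [0.5884, 0.2993, 0.1022]
tool_rot: [-0.0, 0.342, 0.94, -0.0]
contact_force: [0.3, -0.1, -0.4]
gripper_width: 0.646
grasp_force: 0.0
```

```bash
python3 s.py
python3 - <<'E'
from h import *; import m
a=cam("side")
print([(q.tolist(),c) for q,c,_ in m.comps(a,m.white(a,150),(255,200,345,300))])
cv2.imwrite("pics/b4.png",np.hstack([cv2.resize(x[195:285,255:335],None,fx=5,fy=5,interpolation=2) for x in(m.s,a)]))
E
```

```text
t 52.0 tcp [0.5884 0.2993 0.1022] psi 50.0 zz -1.0000 q7 0.14 F [ 0.3 -0.1 -0.4] Mz 0.00 w 0.65 g 0.0
[ 0.02 -0.01  0.  ] [-5.000e-02 -6.249e+01 -3.380e+00 -2.386e+01  1.000e-02  1.000e-02
 -0.000e+00]
[([302, 225, 9, 7, 50], array([305.4, 228.4])), ([338, 255, 7, 8, 43], array([341.1, 258.2]))]
```

View pics/b4.png

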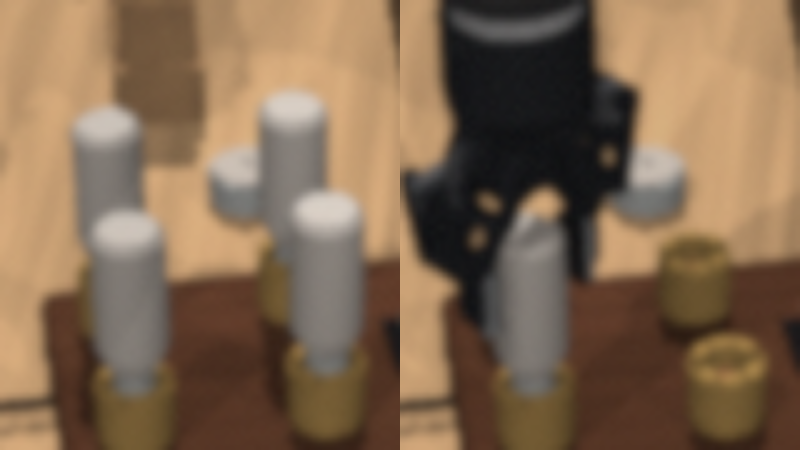

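Call:
{"op": "carry_out", "data": {"targets": [[0, 0, -0.2, 8, 0.6], [0, 0, -0.2, 8, 0.6], [0, 0, 0, 8, 0.6], [0, 0, 0, 8, 0.6], [0, 0, 0, 8, 0.6], [0, 0, 0, 8, 0.6], [0, 0, 0, 8, 0.6], [0, 0, 0, 8, 0.6], [0, 0, 0, 8, 0.6], [0, 0, 0, 8, 0.6], [0, 0, 0, 0, 0.6], [0, 0, 0, 0, 0.6]]}}

```text
t: 53.25
eef_pos: [0.5885, 0.2998, 0.1066]
tool_rot: [0.0, 0.865, 0.502, -0.0]
contact_force: [-0.3, -0.2, -0.5]
gripper_width: 0.798
grasp_force: 0.0
```

Run:
```python
from go import *
go((.590,.3005,.1065,-30))
```

```text
t 53.2 tcp [0.5885 0.2998 0.1066] psi -29.7 zz -1.0000 q7 -1.05 F [-0.3 -0.2 -0.5] Mz 0.02 w 0.80 g 0.0
yaw 0.3 then shift cm [0.13 0.1  0.01]
```

Call:
{"op": "carry_out", "data": {"targets": [[0.1, 0.1, 0, 0, 0.6], [0, 0, 0, 0, 0.6], [0, 0, 0, 0, -1], [0, 0, 0, 0, -1], [0, 0, 0, 0, -1], [0, 0, 0, 0, -1], [0, 0, 0, 0, -1], [0, 0, 0.2, 0, -1], [0, 0, 0.1, -8, -1], [0, 0, 0, -8, -1]]}}

```text
t: 54.25
eef_pos: [0.5904, 0.3001, 0.1042]
tool_rot: [0.0, 0.786, 0.618, 0.0]
contact_force: [-3.0, -0.1, 3.2]
gripper_width: 0.425
grasp_force: 119.5
```

```bash
python3 s.py
```

```text
t 54.2 tcp [0.5904 0.3001 0.1042] psi -13.6 zz -1.0000 q7 -0.81 F [-3.  -0.1  3.2] Mz -0.02 w 0.42 g 119.5
[ 0.16  0.88 -0.02] [ -1.54 -60.12   2.9  -23.86   0.17  -0.79  -1.6 ]
```

Call:
{"op": "carry_out", "data": {"targets": [[0, 0, 0, -8, -1], [0, 0, 0, -8, -1]]}}

```text
t: 54.45
eef_pos: [0.5915, 0.3, 0.1042]
tool_rot: [0.001, 0.693, 0.721, 0.001]
contact_force: [3.4, -0.5, -2.2]
gripper_width: 0.423
grasp_force: 119.6
```

```bash
python3 s.py
```

```text
t 54.5 tcp [0.5915 0.3    0.1042] psi 2.3 zz -1.0000 q7 -0.57 F [ 3.4 -0.5 -2.2] Mz -1.08 w 0.42 g 119.6
[ 0.43 -1.01 -1.08] [ -3.66 -62.82  -0.75 -22.45  -0.12   1.35  -0.7 ]
```

Call:
{"op": "carry_out", "data": {"targets": [[0, 0, 0, -8, -1], [0, 0, 0, -8, -1]]}}

```text
t: 54.65
eef_pos: [0.592, 0.2994, 0.1044]
tool_rot: [0.001, 0.588, 0.809, 0.001]
contact_force: [2.1, -0.6, -0.6]
gripper_width: 0.422
grasp_force: 120.8
```

```bash
python3 s.py
```

```text
t 54.6 tcp [0.592  0.2994 0.1044] psi 18.0 zz -1.0000 q7 -0.33 F [ 2.1 -0.6 -0.6] Mz -2.00 w 0.42 g 120.8
[-0.18 -1.1  -2.  ] [-4.850e+00 -5.822e+01 -2.770e+00 -2.317e+01  2.000e-02 -8.200e-01
 -1.700e-01]
```

Call:
{"op": "carry_out", "data": {"targets": [[0, 0, 0, 0, -1], [0, 0, -0.4, 0, -1], [0, 0, -0.4, 0, -1], [0, 0, -0.4, 0, -1], [0, 0, 0, 0, -1]]}}

```text
t: 55.15
eef_pos: [0.5892, 0.2987, 0.1095]
tool_rot: [-0.0, 0.588, 0.809, -0.002]
contact_force: [11.1, 4.8, -33.9]
gripper_width: 0.417
grasp_force: 132.4
```

```bash
python3 s.py
```

```text
t 55.1 tcp [0.5892 0.2987 0.1095] psi 17.9 zz -1.0000 q7 -0.34 F [ 11.1   4.8 -33.9] Mz -0.06 w 0.42 g 132.4
[ 1.12 -3.16 -0.06] [-7.400e-01 -8.162e+01 -2.850e+00 -2.831e+01 -1.100e+00  4.360e+00
 -1.000e-02]
```

Call:
{"op": "carry_out", "data": {"targets": [[0, 0, 0.6, 0, -1], [0, 0, 0.7, 0, -1], [0.2, -0.1, 0, 0, -1], [0, 0, 0, 5, -1], [0, 0, 0, 0, -1]]}}

```text
t: 55.65
eef_pos: [0.5891, 0.2998, 0.1089]
tool_rot: [0.001, 0.625, 0.781, -0.001]
contact_force: [-12.3, -11.8, 41.2]
gripper_width: 0.42
grasp_force: 139.2
```

```bash
python3 s.py
```

```text
t 55.6 tcp [0.5891 0.2998 0.1089] psi 12.6 zz -1.0000 q7 -0.42 F [-12.3 -11.8  41.2] Mz -0.32 w 0.42 g 139.2
[-2.91  3.45 -0.32] [ -3.9  -38.39  -3.03 -20.31  -0.22  -6.26  -0.19]
```

Call:
{"op": "carry_out", "data": {"targets": [[0, 0, 0, -4, -1], [0, 0, 0, -4, -1]]}}

```text
t: 55.85
eef_pos: [0.5898, 0.2996, 0.1089]
tool_rot: [0.002, 0.567, 0.824, -0.0]
contact_force: [-9.7, -11.8, 38.2]
gripper_width: 0.414
grasp_force: 139.0
```

```bash
python3 s.py
```

```text
t 55.9 tcp [0.5898 0.2996 0.1089] psi 20.9 zz -1.0000 q7 -0.30 F [ -9.7 -11.8  38.2] Mz -0.07 w 0.41 g 139.0
[-3.    2.68 -0.07] [ -4.79 -39.62  -3.39 -19.7   -1.06  -5.52  -0.95]
```

Call:
{"op": "carry_out", "data": {"targets": [[0, 0, -0.6, 0, -1], [0, 0, -0.1, 0, -1], [0, 0, 0, 0, 0.3], [0, 0, 0, 0, 0.3], [0, 0, 0, 0, 0.3], [0, 0, 0, 0, 0.3]], "force": 40}}

```text
t: 56.45
eef_pos: [0.5882, 0.3025, 0.11]
tool_rot: [-0.0, 0.566, 0.824, 0.0]
contact_force: [-0.1, 0.2, -0.5]
gripper_width: 0.649
grasp_force: 0.1
```

Run:
```python
from go import *; import m
go((.5905,.3005,.109,20))
a=cam("side","side7"); c=(a[195:285,255:335].astype(int)); s=m.cv2.imread("pics/b4.png")
g0=cv2.cvtColor(a,6); 
# bulb4 column profile near its top / its taper-to-cap edge vs first picture
for im in(m.s,cv2.imread("pics/side7.png")):
    g=cv2.cvtColor(im,6); print(g[236:278:1,277:284].mean(1).round().astype(int))
```

```text
t 56.5 tcp [0.5882 0.3025 0.11  ] psi 21.1 zz -1.0000 q7 -0.29 F [-0.1  0.2 -0.5] Mz 0.00 w 0.65 g 0.1
yaw 1.1 then shift cm [-0.26  0.15  0.1 ]
[133 160 184 195 197 197 194 182 165 150 136 125 121 121 120 120 120 120
 120 120 120 120 120 121 122 122 123 123 123 123 122 119 115 109 104 103
 104 103  98  92  91  92]
[174 172 173 175 176 172 163 150 140 133 127 121 119 120 120 120 120 120
 120 120 120 120 121 120 120 120 120 120 120 120 119 117 112 106 102 102
 102 101  95  90  89  90]
```

Call:
{"op": "carry_out", "data": {"targets": [[-0.2, 0.2, 0, 0, 0.3], [0, 0, 0, 0, 0.3], [0, 0, 0, 0, -1], [0, 0, 0, 0, -1], [0, 0, 0, 0, -1], [0, 0, 0, 0, -1]]}}

```text
t: 57.1
eef_pos: [0.5898, 0.3, 0.1102]
tool_rot: [-0.001, 0.566, 0.824, -0.001]
contact_force: [-4.3, -2.1, 6.3]
gripper_width: 0.44
grasp_force: 40.2
```

```bash
python3 s.py
```

```text
t 57.1 tcp [0.5898 0.3    0.1102] psi 21.0 zz -1.0000 q7 -0.29 F [-4.3 -2.1  6.3] Mz 0.03 w 0.44 g 40.2
[-0.58  1.1   0.03] [ 6.000e-02 -5.883e+01 -9.100e-01 -2.498e+01  2.600e-01 -1.730e+00
 -4.000e-02]
```

Call:
{"op": "carry_out", "data": {"targets": [[0, 0, 0, -5, -1], [0, 0, 0, -5, -1]]}}

```text
t: 57.3
eef_pos: [0.5879, 0.3001, 0.1098]
tool_rot: [-0.002, 0.491, 0.871, -0.002]
contact_force: [-6.8, 0.0, 5.9]
gripper_width: 0.434
grasp_force: 39.3
```

```bash
python3 s.py
```

```text
t 57.3 tcp [0.5879 0.3001 0.1098] psi 31.2 zz -1.0000 q7 -0.14 F [-6.8  0.   5.9] Mz 0.28 w 0.43 g 39.3
[-0.32  1.58  0.28] [ -0.44 -59.43   0.08 -27.1    0.99  -2.75  -0.78]
```

Call:
{"op": "carry_out", "data": {"targets": [[0, 0, 0, -5, -1], [0, 0, 0, -5, -1]]}}

```text
t: 57.5
eef_pos: [0.5885, 0.301, 0.1094]
tool_rot: [-0.002, 0.412, 0.911, -0.001]
contact_force: [-3.3, 0.4, 0.4]
gripper_width: 0.433
grasp_force: 39.8
```

```bash
python3 s.py
```

```text
t 57.5 tcp [0.5885 0.301  0.1094] psi 41.3 zz -1.0000 q7 0.01 F [-3.3  0.4  0.4] Mz -0.27 w 0.43 g 39.8
[-0.17  1.15 -0.27] [  0.57 -62.77  -0.74 -26.18   0.71  -1.27  -0.7 ]
```

Call:
{"op": "carry_out", "data": {"targets": [[0, 0, 0, -4, -1], [0, 0, -0.3, 0, -1], [0, 0, -0.3, 0, -1], [0, 0, -0.3, 0, -1]]}}

```text
t: 57.9
eef_pos: [0.5872, 0.2992, 0.1112]
tool_rot: [-0.003, 0.383, 0.924, -0.003]
contact_force: [10.3, 9.9, -57.7]
gripper_width: 0.431
grasp_force: 47.0
```

```bash
python3 s.py
```

```text
t 57.9 tcp [0.5872 0.2992 0.1112] psi 45.0 zz -1.0000 q7 0.07 F [ 10.3   9.9 -57.7] Mz 0.04 w 0.43 g 47.0
[ 2.51 -2.89  0.04] [ 2.620e+00 -9.714e+01 -3.570e+00 -3.661e+01  9.000e-02  4.980e+00
 -6.000e-02]
```

By the square of the three freed bulbs, the fourth centre should be b2 + b3 − b1 ≈ (0.591, 0.303). I have been gripping it 2–3 mm off, hence the jam. Regripping there.

Call:
{"op": "carry_out", "data": {"targets": [[0, 0, 0.5, 0, -1], [0, 0, 0.4, 0, -1], [0, 0, 0, 0, 0.6], [0, 0, 0, 0, 0.6], [0, 0, 0, 8.3, 0.6], [0, 0, 0, 8.3, 0.6], [0, 0, 0, 8.3, 0.6], [0, 0, 0, 8.3, 0.6], [0, 0, 0, 8.3, 0.6], [0, 0, 0, 8.3, 0.6], [0, 0, 0, 8.3, 0.6], [0, 0, 0, 8.3, 0.6]], "force": 120}}

```text
t: 59.1
eef_pos: [0.5924, 0.3013, 0.1116]
tool_rot: [0.0, 0.828, 0.561, 0.002]
contact_force: [0.1, -0.2, 0.3]
gripper_width: 0.796
grasp_force: 0.0
```

Call:
{"op": "carry_out", "data": {"targets": [[0, 0, 0, 8.5, 0.6], [0, 0, 0, 0, 0.6], [0, 0, 0, 0, 0.6], [0, 0, 0, 0, 0.6]]}}

```text
t: 59.5
eef_pos: [0.5914, 0.3008, 0.1104]
tool_rot: [-0.0, 0.865, 0.502, 0.001]
contact_force: [0.5, 0.7, -0.3]
gripper_width: 0.799
grasp_force: 0.0
```

Run:
```python
from go import *
go((.591,.303,.1065,-30))
```

```text
t 59.5 tcp [0.5914 0.3008 0.1104] psi -29.7 zz -1.0000 q7 -1.05 F [ 0.5  0.7 -0.3] Mz 0.01 w 0.80 g 0.0
yaw 0.3 then shift cm [ 0.17 -0.15  0.39]
```

Call:
{"op": "carry_out", "data": {"targets": [[0.2, -0.1, 0.4, 0, 0.6], [0, 0, 0, 0, 0.6], [0, 0, 0, 0, 0.6], [0, 0, 0, 0, -1], [0, 0, 0, 0, -1], [0, 0, 0, 0, -1], [0, 0, 0, 0, -1], [0, 0, 0, 0, -1]]}}

```text
t: 60.3
eef_pos: [0.591, 0.3028, 0.1059]
tool_rot: [-0.0, 0.865, 0.501, -0.0]
contact_force: [-1.7, -0.3, 1.4]
gripper_width: 0.418
grasp_force: 119.2
```

```bash
python3 s.py
```

```text
t 60.3 tcp [0.591  0.3028 0.1059] psi -29.9 zz -1.0000 q7 -1.06 F [-1.7 -0.3  1.4] Mz 0.03 w 0.42 g 119.2
[-0.21  0.26  0.03] [-1.000e-02 -6.082e+01  2.470e+00 -2.401e+01 -0.000e+00 -4.200e-01
 -1.000e-02]
```

Call:
{"op": "carry_out", "data": {"targets": [[0, 0, 0.2, 0, -1], [0, 0, 0.1, -8, -1]]}}

```text
t: 60.5
eef_pos: [0.5912, 0.3032, 0.1032]
tool_rot: [0.0, 0.828, 0.561, 0.0]
contact_force: [-2.8, -0.6, 9.5]
gripper_width: 0.424
grasp_force: 120.0
```

```bash
python3 s.py
```

```text
t 60.5 tcp [0.5912 0.3032 0.1032] psi -21.7 zz -1.0000 q7 -0.93 F [-2.8 -0.6  9.5] Mz -0.04 w 0.42 g 120.0
[-0.12  0.67 -0.04] [ -1.37 -56.42   3.56 -21.81  -0.22  -0.83  -2.61]
```

Call:
{"op": "carry_out", "data": {"targets": [[0, 0, 0, -8, -1], [0, 0, 0, -8, -1]]}}

```text
t: 60.7
eef_pos: [0.5914, 0.3035, 0.1033]
tool_rot: [-0.0, 0.74, 0.672, 0.001]
contact_force: [-1.7, 0.3, 4.5]
gripper_width: 0.419
grasp_force: 119.5
```

```bash
python3 s.py
```

```text
t 60.7 tcp [0.5914 0.3035 0.1033] psi -5.5 zz -1.0000 q7 -0.69 F [-1.7  0.3  4.5] Mz -0.03 w 0.42 g 119.5
[-0.02  0.55 -0.03] [-1.100e+00 -6.004e+01  2.260e+00 -2.342e+01  4.000e-02 -6.200e-01
 -1.550e+00]
```

Call:
{"op": "carry_out", "data": {"targets": [[0, 0, 0, -8, -1], [0, 0, 0, -8, -1]]}}

```text
t: 60.9
eef_pos: [0.5906, 0.3035, 0.1032]
tool_rot: [-0.001, 0.64, 0.769, 0.0]
contact_force: [-3.2, -0.1, 6.6]
gripper_width: 0.418
grasp_force: 119.7
```

```bash
python3 s.py
```

```text
t 60.9 tcp [0.5906 0.3035 0.1032] psi 10.5 zz -1.0000 q7 -0.45 F [-3.2 -0.1  6.6] Mz -0.07 w 0.42 g 119.7
[-0.03  1.05 -0.07] [ -0.48 -59.46   1.66 -24.03   0.35  -1.23  -1.53]
```

Call:
{"op": "carry_out", "data": {"targets": [[0, 0, 0, -8, -1], [0, 0, 0, -8, -1]]}}

```text
t: 61.1
eef_pos: [0.5899, 0.3035, 0.1032]
tool_rot: [-0.001, 0.526, 0.85, -0.0]
contact_force: [-4.8, -0.6, 8.5]
gripper_width: 0.417
grasp_force: 119.9
```

```bash
python3 s.py
```

```text
t 61.1 tcp [0.5899 0.3035 0.1032] psi 26.5 zz -1.0000 q7 -0.22 F [-4.8 -0.6  8.5] Mz -0.03 w 0.42 g 119.9
[-0.24  1.58 -0.03] [ -0.32 -58.97   0.74 -24.73   0.57  -1.91  -1.51]
```

Call:
{"op": "carry_out", "data": {"targets": [[0, 0, 0, -8, -1], [0, 0, 0, -4, -1]]}}

```text
t: 61.3
eef_pos: [0.5894, 0.3032, 0.1032]
tool_rot: [-0.001, 0.435, 0.9, -0.001]
contact_force: [-6.3, -1.1, 9.5]
gripper_width: 0.422
grasp_force: 120.1
```

```bash
python3 s.py
```

```text
t 61.3 tcp [0.5894 0.3032 0.1032] psi 38.4 zz -1.0000 q7 -0.04 F [-6.3 -1.1  9.5] Mz -0.08 w 0.42 g 120.1
[-0.46  1.78 -0.08] [  0.49 -58.19  -0.74 -25.05   0.91  -2.29  -0.17]
```

Call:
{"op": "carry_out", "data": {"targets": [[0, 0, 0, -8, -1], [0, 0, 0, -4, -1]]}}

```text
t: 61.5
eef_pos: [0.5889, 0.3025, 0.1031]
tool_rot: [-0.002, 0.339, 0.941, -0.001]
contact_force: [-9.1, -4.2, 11.7]
gripper_width: 0.421
grasp_force: 120.3
```

```bash
python3 s.py
```

```text
t 61.5 tcp [0.5889 0.3025 0.1031] psi 50.4 zz -1.0000 q7 0.14 F [-9.1 -4.2 11.7] Mz -0.46 w 0.42 g 120.3
[-1.03  2.21 -0.46] [ -0.52 -57.1   -2.32 -25.9    1.02  -3.25   0.15]
```

Call:
{"op": "carry_out", "data": {"targets": [[0, 0, 0, -8, -1], [0, 0, 0, -4, -1]]}}

```text
t: 61.7
eef_pos: [0.588, 0.3009, 0.1031]
tool_rot: [-0.003, 0.239, 0.971, -0.003]
contact_force: [-12.7, -6.0, 16.8]
gripper_width: 0.421
grasp_force: 121.1
```

```bash
python3 s.py
```

```text
t 61.7 tcp [0.588  0.3009 0.1031] psi 62.3 zz -1.0000 q7 0.32 F [-12.7  -6.   16.8] Mz -1.14 w 0.42 g 121.1
[-2.02  3.09 -1.14] [ -1.81 -55.04  -4.06 -27.25   1.46  -5.07   0.81]
```

Call:
{"op": "carry_out", "data": {"targets": [[0, 0, 0, 0, -1], [0, 0, -0.3, 0, -1], [0, 0, -0.4, 0, -1], [0, 0, -0.3, 0, -1], [0, 0, 0, 0, -1]]}}

```text
t: 62.2
eef_pos: [0.5874, 0.3006, 0.1044]
tool_rot: [-0.004, 0.241, 0.971, -0.003]
contact_force: [5.0, 5.0, -41.6]
gripper_width: 0.419
grasp_force: 127.1
```

```bash
python3 s.py
```

```text
t 62.2 tcp [0.5874 0.3006 0.1044] psi 62.1 zz -0.9999 q7 0.32 F [  5.    5.  -41.6] Mz -0.41 w 0.42 g 127.1
[ 1.5  -1.5  -0.41] [  0.8  -88.22  -6.5  -33.75   0.28   2.93   0.43]
```

I'll let go, clear the view, and measure how the bulb actually stands.

Call:
{"op": "carry_out", "data": {"targets": [[0, 0, 0.5, 0, -1], [0, 0, 0.4, 0, -1], [0, 0, 0, 0, 0.6], [0, 0, 0, 0, 0.6], [0, 0, -3, 0, 0.6], [0, 0, -4, 0, 0.6], [0, 0, -4, 0, 0.6], [-4, -1, 0, 5, 0.6], [-4, -2, 0, 8, 0.6], [-4, -2, 0, 8, 0.6], [-4, -2, 0, 8, 0.6], [-4, -2, 0, 8, 0.6]]}}

```text
t: 63.4
eef_pos: [0.68, 0.1063, 0.2147]
tool_rot: [0.001, 0.539, 0.843, 0.001]
contact_force: [0.9, -0.1, 0.5]
gripper_width: 0.8
grasp_force: 0.0
```

Call:
{"op": "carry_out", "data": {"targets": [[0, 0, 0, 8, 0.6], [0, 0, 0, 8, 0.6], [0, 0, 0, 8, 0.6], [0, 0, 0, 8, 0.6], [0, 0, 0, 8, 0.6], [0, 0, 0, 8, 0.6], [0, 0, 0, 8, 0.6], [0, 0, 0, 0, 0.6]]}}

```text
t: 64.2
eef_pos: [0.679, 0.1082, 0.2146]
tool_rot: [0.001, 0.87, 0.493, 0.001]
contact_force: [-0.5, 0.6, 1.0]
gripper_width: 0.804
grasp_force: 0.0
```

Run:
```python
from go import *; import m
go()
a=cam("side","side8"); b=cam("top","top8")
for v in(150,165,185): print([(q.tolist(),c) for q,c,_ in m.comps(a,m.white(a,v),(260,200,300,260))],[(q.tolist(),c) for q,c,_ in m.comps(m.s,m.white(m.s,v),(260,228,300,260))])
for v in(100,115,130): print([(q.tolist(),c) for q,c,_ in m.comps(b,m.white(b,v,60),(205,160,240,200))],[(q.tolist(),c) for q,c,_ in m.comps(m.t,m.white(m.t,v,60),(205,160,240,200))])
cv2.imwrite("pics/b8.png",np.hstack([cv2.resize(x,(400,400),interpolation=2) for x in(a[220:290,250:320],b[150:220,200:270])]))
```

```text
t 64.2 tcp [0.679  0.1082 0.2146] psi -30.9 zz -1.0000 q7 -0.77 F [-0.5  0.6  1. ] Mz -0.05 w 0.80 g 0.0
[([277, 240, 10, 8, 43], array([282. , 243.4]))] [([274, 237, 13, 9, 93], array([279.5, 241.1]))]
[([279, 240, 8, 5, 21], array([283.3, 241.6]))] [([274, 237, 13, 8, 76], array([279.5, 240.8]))]
[([280, 240, 7, 4, 15], array([283.4, 241.2]))] [([275, 238, 11, 6, 54], array([279.9, 240.5]))]
[([211, 171, 13, 12, 114], array([217.2, 176.3]))] [([212, 170, 12, 12, 112], array([217.9, 175.5]))]
[([212, 171, 12, 12, 99], array([217.4, 176.5]))] [([213, 170, 11, 12, 102], array([218. , 175.4]))]
[([214, 172, 9, 10, 43], array([219.2, 177.1]))] [([213, 171, 10, 10, 81], array([217.5, 175.4]))]
```

View pics/b8.png

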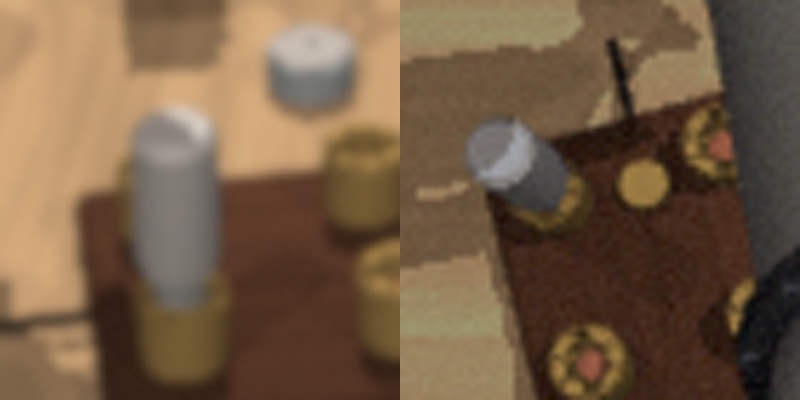

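The crop shows bulb 4 leaning slightly toward −x and not risen: it is wedged. The empty holders let me measure the centres directly.

Run:
```python
from go import *
h3=onz("top",233.2,213.7,.058); h2=onz("top",255.3,174.7,.058); h4=onz("top",225.6,184.9,.058); print(h3,h2,h4)
# side: holders' tops
s4=(250+184/5.71,220+290/5.71); print("side4",onz("side",*s4,.058))
go((.5905,.302,.2146,-30),(.5905,.302,.107,-30))
```

```text
[0.48835711 0.27001438 0.058     ] [0.61075605 0.20185786 0.058     ] [0.58034964 0.29513533 0.058     ]
side4 [0.58534385 0.30034795 0.058     ]
t 64.3 tcp [0.6787 0.1081 0.2143] psi -30.6 zz -1.0000 q7 -0.77 F [-0.4  0.8 -0.5] Mz -0.07 w 0.80 g 0.0
yaw -0.6 then shift cm [ 12.38 -17.33  -0.03]
yaw -0.0 then shift cm [ 0.    0.   10.76]
```

Call:
{"op": "carry_out", "data": {"targets": [[4, -4.3, 0, 0, 0.6], [4, -4.3, 0, 0, 0.6], [3, -4.3, 0, 0, 0.6], [1.4, -4.4, 0, 0, 0.6], [0, 0, 4, 0, 0.6], [0, 0, 3, 0, 0.6], [0, 0, 2, 0, 0.6], [0, 0, 1, 0, 0.6], [0, 0, 0, 0, 0.6], [0, 0, 0, 0, 0.6], [0, 0, 0, 0, 0.6]], "force": 120}}

```text
t: 65.4
eef_pos: [0.599, 0.2841, 0.1144]
tool_rot: [-0.0, 0.87, 0.494, 0.0]
contact_force: [-3.6, 1.1, -3.4]
gripper_width: 0.801
grasp_force: 1.9
```

Run:
```python
from go import *
go((.5903,.3018,.107,-30))
```

```text
t 65.4 tcp [0.599  0.2841 0.1144] psi -30.8 zz -1.0000 q7 -1.08 F [-3.6  1.1 -3.4] Mz 0.08 w 0.80 g 1.9
yaw -0.8 then shift cm [ 1.1  -1.64  0.74]
```

Call:
{"op": "carry_out", "data": {"targets": [[0.5, -0.8, 0, 0, 0.6], [0.5, -0.8, 0, 0, 0.6], [0, 0, 0, 0, 0.6], [0, 0, 0, 0, 0.6], [0, 0, 0, 0, 0.6]]}}

```text
t: 65.9
eef_pos: [0.591, 0.3005, 0.1141]
tool_rot: [0.0, 0.87, 0.493, 0.0]
contact_force: [-1.1, -0.1, -0.1]
gripper_width: 0.8
grasp_force: 0.0
```

Run:
```python
from go import *
go((.5903,.3018,.107,-30))
```

```text
t 65.9 tcp [0.591  0.3005 0.1141] psi -30.9 zz -1.0000 q7 -1.11 F [-1.1 -0.1 -0.1] Mz -0.02 w 0.80 g 0.0
yaw -0.9 then shift cm [ 0.08 -0.12  0.71]
```

Call:
{"op": "carry_out", "data": {"targets": [[0.1, -0.1, 0.7, 0, 0.6], [0, 0, 0, 0, 0.6], [0, 0, 0, 0, 0.6], [0, 0, 0, 0, -1], [0, 0, 0, 0, -1], [0, 0, 0, 0, -1], [0, 0, 0, 0, -1], [0, 0, 0, 0, -1], [0, 0, 0.2, 0, -1], [0, 0, 0.1, -4, -1]]}}

```text
t: 66.9
eef_pos: [0.5904, 0.3025, 0.1072]
tool_rot: [-0.0, 0.852, 0.523, 0.0]
contact_force: [-10.1, -3.9, 28.8]
gripper_width: 0.417
grasp_force: 121.7
```

```bash
python3 s.py
```

```text
t 66.9 tcp [0.5904 0.3025 0.1072] psi -26.9 zz -1.0000 q7 -1.05 F [-10.1  -3.9  28.8] Mz -0.85 w 0.42 g 121.7
[-1.34  2.24 -0.85] [ -1.15 -45.51   1.49 -20.7    0.68  -3.72  -0.4 ]
```

Call:
{"op": "carry_out", "data": {"targets": [[0, 0, 0, -8, -1], [0, 0, 0, -8, -1]]}}

```text
t: 67.1
eef_pos: [0.5893, 0.303, 0.1069]
tool_rot: [-0.001, 0.769, 0.639, -0.0]
contact_force: [-9.1, -3.5, 22.6]
gripper_width: 0.421
grasp_force: 120.4
```

```bash
python3 s.py
```

```text
t 67.1 tcp [0.5893 0.303  0.1069] psi -10.5 zz -1.0000 q7 -0.81 F [-9.1 -3.5 22.6] Mz -0.02 w 0.42 g 120.4
[-0.76  2.69 -0.02] [ 2.000e-02 -4.979e+01  2.910e+00 -2.236e+01  7.200e-01 -3.630e+00
 -1.650e+00]
```

Call:
{"op": "carry_out", "data": {"targets": [[0, 0, 0, -8, -1], [0, 0, 0, -8, -1]]}}

```text
t: 67.3
eef_pos: [0.5885, 0.3033, 0.1068]
tool_rot: [-0.001, 0.673, 0.74, -0.0]
contact_force: [-12.9, -2.8, 25.1]
gripper_width: 0.42
grasp_force: 120.5
```

```bash
python3 s.py
```

```text
t 67.3 tcp [0.5885 0.3033 0.1068] psi 5.4 zz -1.0000 q7 -0.57 F [-12.9  -2.8  25.1] Mz -0.31 w 0.42 g 120.5
[-0.66  3.92 -0.31] [  0.59 -49.09   2.8  -23.55   1.83  -4.66  -1.22]
```

Call:
{"op": "carry_out", "data": {"targets": [[0, -0.15, -0.2, 0, -1], [0, 0, 0, 0, -1]]}}

```text
t: 67.5
eef_pos: [0.5878, 0.3032, 0.1072]
tool_rot: [-0.001, 0.674, 0.738, 0.0]
contact_force: [-5.4, -0.7, 9.9]
gripper_width: 0.418
grasp_force: 120.2
```

```bash
python3 s.py
```

```text
t 67.5 tcp [0.5878 0.3032 0.1072] psi 5.2 zz -1.0000 q7 -0.58 F [-5.4 -0.7  9.9] Mz -0.07 w 0.42 g 120.2
[-0.    1.4  -0.07] [  1.7  -56.53   0.5  -23.06   1.02  -1.5    0.16]
```

Call:
{"op": "carry_out", "data": {"targets": [[0, 0, 0, -6, -1], [0, 0, 0, -6, -1]]}}

```text
t: 67.7
eef_pos: [0.5878, 0.3032, 0.1072]
tool_rot: [-0.001, 0.592, 0.806, 0.0]
contact_force: [-4.5, -0.7, 10.4]
gripper_width: 0.416
grasp_force: 120.2
```

```bash
python3 s.py
```

```text
t 67.7 tcp [0.5878 0.3032 0.1072] psi 17.4 zz -1.0000 q7 -0.39 F [-4.5 -0.7 10.4] Mz -0.19 w 0.42 g 120.2
[-0.11  1.06 -0.19] [ -0.38 -56.94  -0.15 -22.91   0.51  -1.26  -1.2 ]
```

Call:
{"op": "carry_out", "data": {"targets": [[0, 0, 0, -6, -1], [0, 0, 0, -6, -1]]}}

```text
t: 67.9
eef_pos: [0.5883, 0.3024, 0.1073]
tool_rot: [-0.001, 0.506, 0.862, 0.0]
contact_force: [-4.7, -1.7, 11.1]
gripper_width: 0.418
grasp_force: 120.4
```

```bash
python3 s.py
```

```text
t 67.9 tcp [0.5883 0.3024 0.1073] psi 29.2 zz -1.0000 q7 -0.21 F [-4.7 -1.7 11.1] Mz -1.87 w 0.42 g 120.4
[-0.43  1.13 -1.87] [ -2.07 -55.92  -2.54 -23.06   1.36  -1.68   0.54]
```

A clear stop now (Mz −1.9). Back off a few degrees to unload it, cancel the side force, and lift.

Call:
{"op": "carry_out", "data": {"targets": [[0, -0.07, 0, 3, -1], [0, 0, -0.2, 1, -1], [0, 0, -0.2, 0, -1], [0, 0, -0.2, 0, -1]]}}

```text
t: 68.3
eef_pos: [0.5876, 0.3018, 0.1079]
tool_rot: [-0.001, 0.537, 0.844, 0.0]
contact_force: [10.9, 8.0, -36.7]
gripper_width: 0.417
grasp_force: 123.0
```

```bash
python3 s.py
```

```text
t 68.3 tcp [0.5876 0.3018 0.1079] psi 25.1 zz -1.0000 q7 -0.27 F [ 10.9   8.  -36.7] Mz -0.97 w 0.42 g 123.0
[ 2.33 -2.83 -0.97] [  0.75 -83.04  -3.73 -28.19   0.52   4.97   0.94]
```

Call:
{"op": "carry_out", "data": {"targets": [[0, 0, -0.2, 0, -1], [0, 0, -0.2, 0, -1], [0, 0, 0, 0, -1]]}}

```text
t: 68.6
eef_pos: [0.5873, 0.3016, 0.1085]
tool_rot: [-0.001, 0.536, 0.844, -0.0]
contact_force: [14.3, 10.8, -46.6]
gripper_width: 0.418
grasp_force: 126.5
```

```bash
python3 s.py
```

```text
t 68.6 tcp [0.5873 0.3016 0.1085] psi 25.1 zz -1.0000 q7 -0.27 F [ 14.3  10.8 -46.6] Mz -0.96 w 0.42 g 126.5
[ 2.94 -3.82 -0.96] [  1.02 -88.48  -4.03 -28.71   0.32   6.63   0.98]
```

Call:
{"op": "carry_out", "data": {"targets": [[0, 0, 0.4, 0, -1], [0, 0, 0.35, 3, -1], [0, 0, 0, 0, -1]]}}

```text
t: 68.9
eef_pos: [0.5877, 0.3026, 0.108]
tool_rot: [-0.001, 0.559, 0.829, 0.0]
contact_force: [-0.8, 1.5, -2.2]
gripper_width: 0.416
grasp_force: 130.1
```

```bash
python3 s.py
```

```text
t 68.9 tcp [0.5877 0.3026 0.108 ] psi 22.1 zz -1.0000 q7 -0.32 F [-0.8  1.5 -2.2] Mz -0.83 w 0.42 g 130.1
[ 0.86  0.05 -0.83] [  0.61 -62.99  -1.69 -24.02   1.24   0.62   0.53]
```

Call:
{"op": "carry_out", "data": {"targets": [[0, 0, 0, 3, -1], [0, 0, 0, 0, -1]]}}

```text
t: 69.1
eef_pos: [0.5874, 0.3029, 0.1081]
tool_rot: [-0.001, 0.579, 0.815, 0.0]
contact_force: [-0.7, 4.0, -2.5]
gripper_width: 0.414
grasp_force: 130.0
```

```bash
python3 s.py
```

```text
t 69.1 tcp [0.5874 0.3029 0.1081] psi 19.2 zz -1.0000 q7 -0.36 F [-0.7  4.  -2.5] Mz -0.57 w 0.41 g 130.0
[ 1.16  0.19 -0.57] [  1.9  -63.6   -0.24 -24.08   1.42   0.77   0.19]
```

Call:
{"op": "carry_out", "data": {"targets": [[0.05, 0, 0, 3, -1], [0, 0, 0, 3, -1], [0, 0, 0, 0, -1]]}}

```text
t: 69.4
eef_pos: [0.5872, 0.3031, 0.1082]
tool_rot: [-0.0, 0.621, 0.784, 0.0]
contact_force: [-1.1, 3.5, -1.7]
gripper_width: 0.418
grasp_force: 129.9
```

```bash
python3 s.py
```

```text
t 69.4 tcp [0.5872 0.3031 0.1082] psi 13.3 zz -1.0000 q7 -0.45 F [-1.1  3.5 -1.7] Mz -0.29 w 0.42 g 129.9
[ 1.17  0.45 -0.29] [  2.2  -63.23   0.6  -24.18   1.34   0.51  -0.15]
```

Call:
{"op": "carry_out", "data": {"targets": [[0, 0, -0.2, 0, -1], [0, 0, -0.2, 0, -1], [0, 0, -0.2, 0, -1], [0, 0, 0, 0, -1]]}}

```text
t: 69.8
eef_pos: [0.587, 0.3028, 0.1112]
tool_rot: [-0.001, 0.62, 0.785, -0.0]
contact_force: [4.7, 8.4, -21.7]
gripper_width: 0.416
grasp_force: 128.0
```

```bash
python3 s.py
```

```text
t 69.8 tcp [0.587  0.3028 0.1112] psi 13.4 zz -1.0000 q7 -0.45 F [  4.7   8.4 -21.7] Mz -0.16 w 0.42 g 128.0
[ 2.14 -1.27 -0.16] [  3.27 -74.44   0.49 -26.42   1.1    3.22   0.16]
```

It is moving up (3 mm). Relieve the side force and continue.

Call:
{"op": "carry_out", "data": {"targets": [[0.15, 0.1, 0, 0, -1], [0, 0, -0.2, 0, -1], [0, 0, -0.2, 0, -1], [0, 0, 0, 0, -1]]}}

```text
t: 70.2
eef_pos: [0.5869, 0.3029, 0.1121]
tool_rot: [-0.001, 0.62, 0.785, -0.002]
contact_force: [7.8, 9.4, -36.1]
gripper_width: 0.412
grasp_force: 126.7
```

```bash
python3 s.py
```

```text
t 70.2 tcp [0.5869 0.3029 0.1121] psi 13.4 zz -1.0000 q7 -0.45 F [  7.8   9.4 -36.1] Mz -0.10 w 0.41 g 126.7
[ 2.36 -2.24 -0.1 ] [ 2.610e+00 -8.394e+01 -8.000e-01 -2.950e+01  4.900e-01  4.560e+00
  8.000e-02]
```

Call:
{"op": "carry_out", "data": {"targets": [[0, 0, 0, 2, -1], [0, 0, 0, -2, -1], [0, 0, -0.3, 0, -1], [0, 0, 0, 0, -1]]}}

```text
t: 70.6
eef_pos: [0.5865, 0.3029, 0.1131]
tool_rot: [-0.001, 0.62, 0.785, -0.002]
contact_force: [12.5, 11.9, -48.8]
gripper_width: 0.417
grasp_force: 127.8
```

```bash
python3 s.py
```

```text
t 70.6 tcp [0.5865 0.3029 0.1131] psi 13.4 zz -1.0000 q7 -0.45 F [ 12.5  11.9 -48.8] Mz -0.15 w 0.42 g 127.8
[ 2.88 -3.14 -0.15] [  3.15 -90.74  -0.88 -31.2    0.44   5.99   0.18]
```

It has reached the channel ceiling. Keep a slight upward pull and turn gently until the pins find the slots.

Call:
{"op": "carry_out", "data": {"targets": [[0, 0, 0.55, 0, -1], [0, 0, 0, -3, -1], [0, 0, 0, -3, -1]]}}

```text
t: 70.9
eef_pos: [0.5874, 0.3031, 0.1126]
tool_rot: [-0.001, 0.578, 0.816, -0.001]
contact_force: [3.1, 6.1, -17.9]
gripper_width: 0.416
grasp_force: 130.2
```

```bash
python3 s.py
```

```text
t 70.9 tcp [0.5874 0.3031 0.1126] psi 19.4 zz -1.0000 q7 -0.36 F [  3.1   6.1 -17.9] Mz -0.84 w 0.42 g 130.2
[ 1.27 -0.83 -0.84] [  0.76 -73.77  -1.45 -27.48   0.95   2.06   0.23]
```

Call:
{"op": "carry_out", "data": {"targets": [[0, 0, 0, -3, -1], [0, 0, 0, -3, -1]]}}

```text
t: 71.1
eef_pos: [0.5873, 0.3028, 0.1131]
tool_rot: [-0.001, 0.535, 0.845, -0.002]
contact_force: [1.9, 3.6, -15.9]
gripper_width: 0.418
grasp_force: 130.8
```

```bash
python3 s.py
```

```text
t 71.1 tcp [0.5873 0.3028 0.1131] psi 25.4 zz -1.0000 q7 -0.27 F [  1.9   3.6 -15.9] Mz -0.87 w 0.42 g 130.8
[ 1.13 -0.33 -0.87] [  0.7  -71.22  -1.79 -27.33   1.09   1.39   0.17]
```

Call:
{"op": "carry_out", "data": {"targets": [[0, 0, 0, -3, -1], [0, 0, 0, -3, -1]]}}

```text
t: 71.3
eef_pos: [0.5846, 0.3027, 0.1128]
tool_rot: [-0.003, 0.489, 0.872, -0.004]
contact_force: [-6.1, 3.0, -10.2]
gripper_width: 0.415
grasp_force: 130.8
```

```bash
python3 s.py
```

```text
t 71.3 tcp [0.5846 0.3027 0.1128] psi 31.5 zz -1.0000 q7 -0.18 F [ -6.1   3.  -10.2] Mz -0.23 w 0.42 g 130.8
[ 0.53  1.55 -0.23] [  2.73 -70.06  -0.29 -30.37   1.53  -1.01  -0.46]
```

Call:
{"op": "carry_out", "data": {"targets": [[0.1, -0.05, -0.2, 0, -1], [0, 0, -0.2, 0, -1], [0, 0, -0.2, 0, -1], [0, 0, 0, 0, -1]]}}

```text
t: 71.7
eef_pos: [0.5854, 0.3033, 0.1131]
tool_rot: [-0.002, 0.49, 0.872, -0.002]
contact_force: [12.0, 12.6, -53.2]
gripper_width: 0.416
grasp_force: 127.5
```

```bash
python3 s.py
```

```text
t 71.7 tcp [0.5854 0.3033 0.1131] psi 31.4 zz -1.0000 q7 -0.18 F [ 12.   12.6 -53.2] Mz -0.31 w 0.42 g 127.5
[ 3.04 -3.55 -0.31] [  3.47 -93.34  -3.08 -31.94   0.25   6.52   0.29]
```

Call:
{"op": "carry_out", "data": {"targets": [[0, 0, 0.2, -3, -1], [0, 0, 0.2, -3, -1], [0, 0, 0, -3, -1]]}}

```text
t: 72.0
eef_pos: [0.5842, 0.3025, 0.1128]
tool_rot: [-0.003, 0.419, 0.908, -0.004]
contact_force: [0.3, 4.3, -24.0]
gripper_width: 0.414
grasp_force: 129.6
```

```bash
python3 s.py
```

```text
t 72.0 tcp [0.5842 0.3025 0.1128] psi 40.5 zz -1.0000 q7 -0.04 F [  0.3   4.3 -24. ] Mz -0.11 w 0.41 g 129.6
[ 1.02 -0.1  -0.11] [  2.   -77.08  -2.63 -31.44   0.69   1.02  -0.62]
```

Call:
{"op": "carry_out", "data": {"targets": [[0, 0, 0, -4, -1], [0, 0, 0, -4, -1], [0, 0, 0, -4, -1]]}}

```text
t: 72.3
eef_pos: [0.5847, 0.3022, 0.1126]
tool_rot: [-0.003, 0.322, 0.947, -0.003]
contact_force: [2.6, 4.2, -27.9]
gripper_width: 0.418
grasp_force: 129.5
```

```bash
python3 s.py
```

```text
t 72.3 tcp [0.5847 0.3022 0.1126] psi 52.5 zz -1.0000 q7 0.14 F [  2.6   4.2 -27.9] Mz -0.10 w 0.42 g 129.5
[ 1.13 -0.82 -0.1 ] [  1.58 -78.9   -4.33 -30.77   0.25   1.99  -0.76]
```

Call:
{"op": "carry_out", "data": {"targets": [[0, 0, 0.25, 0, -1], [0, 0, 0.1, 0, -1], [0, 0, 0, -8, -1], [0, 0, 0, -8, -1]], "force": 45}}

```text
t: 72.7
eef_pos: [0.5859, 0.3013, 0.1119]
tool_rot: [-0.002, 0.188, 0.982, -0.003]
contact_force: [0.6, -2.0, -18.8]
gripper_width: 0.414
grasp_force: 130.1
```

```bash
python3 s.py|head -1
```

```text
t 72.7 tcp [0.5859 0.3013 0.1119] psi 68.4 zz -1.0000 q7 0.38 F [  0.6  -2.  -18.8] Mz -0.30 w 0.41 g 130.1
```

Call:
{"op": "carry_out", "data": {"targets": [[0, 0, 0, -8, -1], [0, 0, 0, -8, -1]]}}

```text
t: 72.9
eef_pos: [0.5869, 0.2997, 0.1112]
tool_rot: [-0.002, 0.05, 0.999, -0.003]
contact_force: [0.6, -3.0, -21.5]
gripper_width: 0.418
grasp_force: 129.8
```

```bash
python3 s.py|head -1
```

```text
t 72.9 tcp [0.5869 0.2997 0.1112] psi 84.3 zz -1.0000 q7 0.63 F [  0.6  -3.  -21.5] Mz -0.16 w 0.42 g 129.8
```

Call:
{"op": "carry_out", "data": {"targets": [[0, 0, 0, -8, -1], [0, 0, 0, -8, -1]]}}

```text
t: 73.1
eef_pos: [0.5869, 0.2995, 0.1111]
tool_rot: [-0.002, -0.09, 0.996, -0.003]
contact_force: [-0.3, -3.3, -19.4]
gripper_width: 0.414
grasp_force: 130.0
```

```bash
python3 s.py|head -1
```

```text
t 73.1 tcp [0.5869 0.2995 0.1111] psi 100.3 zz -1.0000 q7 0.87 F [ -0.3  -3.3 -19.4] Mz -0.22 w 0.41 g 130.0
```

Call:
{"op": "carry_out", "data": {"targets": [[0, 0, 0, -8, -1], [0, 0, 0, -8, -1]]}}

```text
t: 73.3
eef_pos: [0.5875, 0.2991, 0.1116]
tool_rot: [-0.002, -0.227, 0.974, -0.004]
contact_force: [-0.5, -4.8, -15.2]
gripper_width: 0.418
grasp_force: 130.3
```

```bash
python3 s.py|head -1
```

```text
t 73.3 tcp [0.5875 0.2991 0.1116] psi 116.3 zz -1.0000 q7 1.11 F [ -0.5  -4.8 -15.2] Mz -0.18 w 0.42 g 130.3
```

Call:
{"op": "carry_out", "data": {"targets": [[0, 0, 0, -8, -1], [0, 0, 0, -8, -1], [0, 0, 0, -8, -1]]}}

```text
t: 73.6
eef_pos: [0.5893, 0.2989, 0.1142]
tool_rot: [-0.001, -0.424, 0.906, -0.004]
contact_force: [0.1, -8.5, -2.7]
gripper_width: 0.414
grasp_force: 131.8
```

```bash
python3 s.py|head -1
```

```text
t 73.6 tcp [0.5893 0.2989 0.1142] psi 140.2 zz -1.0000 q7 1.48 F [ 0.1 -8.5 -2.7] Mz -0.08 w 0.41 g 131.8
```

Call:
{"op": "carry_out", "data": {"targets": [[0, 0, 0.3, 0, 0.6], [0, 0, 0, 0, 0.6], [0, 0, 0, 0, 0.6], [0, 0, 0, 8, 0.6], [0, 0, 0, 8, 0.6], [0, 0, 0, 8, 0.6], [0, 0, 0, 8, 0.6], [0, 0, 0, 8, 0.6], [0, 0, 0, 8, 0.6], [0, 0, 0, 8, 0.6], [0, 0, 0, 8, 0.6], [0, 0, 0, 8, 0.6]], "force": 50}}

```text
t: 74.8
eef_pos: [0.5881, 0.3053, 0.1123]
tool_rot: [0.001, 0.193, 0.981, 0.001]
contact_force: [-0.5, -0.4, -0.2]
gripper_width: 0.802
grasp_force: 0.0
```

Call:
{"op": "carry_out", "data": {"targets": [[0, 0, 0, 8, 0.6], [0, 0, 0, 8, 0.6], [0, 0, 0, 8, 0.6], [0, 0, 0, 8, 0.6], [0, 0, 0, 8, 0.6], [0, 0, 0, 8, 0.6], [0, 0, 0, 8, 0.6], [0, 0, 0, 8, 0.6], [0, 0, 0, 8, 0.6], [0, 0, 0, 0, 0.6], [0, 0, 0, 0, 0.6]]}}

```text
t: 75.9
eef_pos: [0.5877, 0.3052, 0.1119]
tool_rot: [0.0, 0.729, 0.684, 0.001]
contact_force: [-0.8, -1.0, 0.8]
gripper_width: 0.796
grasp_force: 0.0
```

Run:
```python
from go import *; import m
go((.590,.3018,.108,-3))
a=cam("side","side9")
for im in(m.s,a):
    g=cv2.cvtColor(im,6); print(g[255:278,277:284].mean(1).round().astype(int)); r=g[250:262,262:300].mean(0); print(r.round().astype(int))
```

```text
t 75.9 tcp [0.5877 0.3052 0.1119] psi -3.6 zz -1.0000 q7 -0.71 F [-0.8 -1.   0.8] Mz -0.02 w 0.80 g 0.0
yaw -0.6 then shift cm [-0.33  0.25  0.39]
[120 120 120 120 121 122 122 123 123 123 123 122 119 115 109 104 103 104
 103  98  92  91  92]
[152 132 109  96  94  92  91  87  82  80  83  92 102 110 116 119 121 122
 122 121 120 118 116 112 106  98  88  79  75  74  73  72  72  72  72  72
  72  71]
[123 123 122 122 122 121 121 121 121 120 119 116 110 106 105 106 107 106
 103  96  91  89  89]
[144 119  90  71  68  76  83  84  81  80  85  95 104 112 117 121 123 125
 125 124 122 119 114 108 100  89  80  75  74  74  73  71  73  74  68  58
  56  60]
```

The bulb rose about 3 mm over the last few degrees, so the pins seem to have found the slots. Regripping and lifting gently.

Call:
{"op": "carry_out", "data": {"targets": [[-0.3, 0.2, 0.3, 0, 0.6], [0, 0, 0, 0, 0.6], [0, 0, 0, 0, 0.6], [0, 0, 0, 0, -1], [0, 0, 0, 0, -1], [0, 0, 0, 0, -1], [0, 0, 0, 0, -1], [0, 0, 0, 0, -1]]}}

```text
t: 76.75
eef_pos: [0.5894, 0.3013, 0.1084]
tool_rot: [0.0, 0.73, 0.683, 0.0]
contact_force: [1.3, 0.2, 1.3]
gripper_width: 0.431
grasp_force: 49.8
```

```bash
python3 s.py|head -1
```

```text
t 76.8 tcp [0.5894 0.3013 0.1084] psi -3.9 zz -1.0000 q7 -0.71 F [1.3 0.2 1.3] Mz 0.04 w 0.43 g 49.8
```

Call:
{"op": "carry_out", "data": {"targets": [[0, 0, -0.2, 0, -1], [0, 0, -0.2, 0, -1], [0, 0, -0.2, 0, -1]]}}

```text
t: 77.05
eef_pos: [0.5892, 0.3013, 0.1144]
tool_rot: [-0.0, 0.73, 0.683, -0.0]
contact_force: [-0.5, 0.4, 0.2]
gripper_width: 0.433
grasp_force: 49.9
```

```bash
python3 s.py|head -1
```

```text
t 77.0 tcp [0.5892 0.3013 0.1144] psi -3.9 zz -1.0000 q7 -0.71 F [-0.5  0.4  0.2] Mz 0.02 w 0.43 g 49.9
```

Call:
{"op": "carry_out", "data": {"targets": [[0, 0, 0, -4, -1], [0, 0, 0, -4, -1], [0, 0, 0, 0, -1]]}}

```text
t: 77.35
eef_pos: [0.5893, 0.3013, 0.1144]
tool_rot: [-0.0, 0.681, 0.732, 0.0]
contact_force: [-0.3, -0.1, -0.8]
gripper_width: 0.432
grasp_force: 49.9
```

```bash
python3 s.py|head -1
```

```text
t 77.3 tcp [0.5893 0.3013 0.1144] psi 4.2 zz -1.0000 q7 -0.59 F [-0.3 -0.1 -0.8] Mz -0.02 w 0.43 g 49.9
```

Call:
{"op": "carry_out", "data": {"targets": [[0, 0, 0, -4, -1], [0, 0, 0, -4, -1], [0, 0, 0, -4, -1]]}}

```text
t: 77.65
eef_pos: [0.5893, 0.3013, 0.1143]
tool_rot: [-0.0, 0.6, 0.8, 0.0]
contact_force: [0.5, -0.3, -0.8]
gripper_width: 0.43
grasp_force: 49.9
```

```bash
python3 s.py|head -1
```

```text
t 77.7 tcp [0.5893 0.3013 0.1143] psi 16.2 zz -1.0000 q7 -0.40 F [ 0.5 -0.3 -0.8] Mz 0.03 w 0.43 g 49.9
```

It's free and lifting with no force. Raise it, check the carton, and carry on.

Call:
{"op": "carry_out", "data": {"targets": [[0, 0, -0.5, 0, -1], [0, 0, -1, 0, -1], [0, 0, -2, 0, -1], [0, 0, -3, 0, -1], [0, 0, -4, 0, -1], [0, 0, -3, 0, -1], [0, 0, 0, 0, -1], [0, 0, 0, 0, -1]]}}

```text
t: 78.45
eef_pos: [0.5896, 0.3016, 0.2509]
tool_rot: [0.001, 0.601, 0.799, 0.001]
contact_force: [0.5, -0.9, -0.4]
gripper_width: 0.432
grasp_force: 50.1
```

```bash
python3 nxt.py .0675
python3 - <<'E'
from h import *
b=cam("top","top10"); a=cam("side","side10")
cv2.imwrite("pics/l10.png",np.vstack([cv2.resize(b[140:250,320:430],(550,550),interpolation=2)]))
E
```

```text
[([294, 0, 26, 78, 1168], array([401.99, 147.91])), ([171, 27, 49, 53, 764], array([371.59, 154.15])), ([113, 38, 53, 52, 698], array([357.91, 157.61])), ([65, 50, 40, 47, 408], array([344.77, 159.75])), ([9, 54, 60, 46, 1584], array([334.55, 157.9 ])), ([14, 73, 229, 56, 2264], array([356.97, 164.9 ])), ([9, 95, 233, 52, 1439], array([356.57, 169.79]))]
[ 0.64547875 -0.04552548]
t 78.5 tcp [0.589  0.3012 0.2494] psi 16.1 zz -1.0000 q7 -0.37 F [ 0.2 -0.6 -1.2] Mz -0.03 w 0.43 g 50.0
yaw 6.1 then shift cm [-35.12  -0.46   0.04]
yaw -0.0 then shift cm [ 0.   0.  14.2]
```

View pics/l10.png

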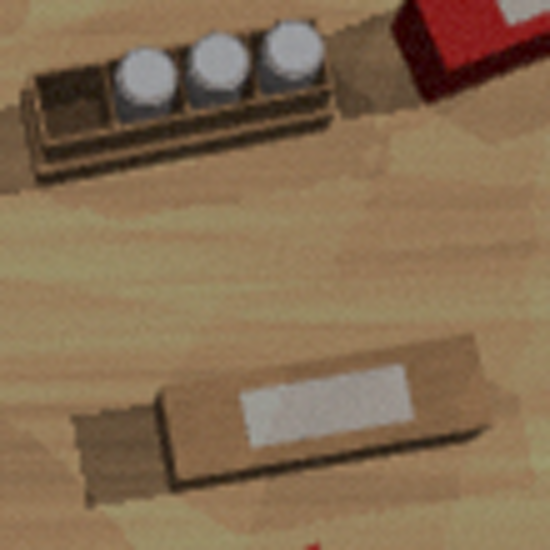

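The picture shows three bulbs seated and the left cell empty, with its opening centre at about px (335.1,159.7). The lid is where it was.

Run:
```python
from go import *; from car import *; import m
b=cv2.imread("pics/top10.png")
c4=onz("top",335.1,159.7,.088); print("cell4 rim",c4)
bl=[(q.tolist(),c) for q,c,_ in m.comps(b,m.white(b,115,60),(338,138,390,170))]; print(bl)
P=[onz("top",*c,.116)[:2] for _,c in bl]; print(np.array(P).round(4))
# label of lid
for a,c,l in m.comps(b,m.white(b,125,50),(365,205,405,240),30):
    print("lid",c,cv2.minAreaRect(np.argwhere(l)[:,::-1].astype(np.float32)),onz("top",*c,.083))
```

```text
cell4 rim [ 0.64424896 -0.04954957  0.088     ]
[([374, 144, 11, 12, 100], array([378.7, 149.2])), ([359, 146, 11, 12, 100], array([363.6, 151.6])), ([344, 149, 11, 12, 96], array([349.1, 154.5]))]
[[ 0.6656 -0.1815]
 [ 0.6593 -0.1356]
 [ 0.6515 -0.0916]]
lid [384.8 220.8] ((384.85595703125, 220.70799255371094), (10.82257080078125, 32.73603820800781), 79.69515228271484) [ 0.45140464 -0.1937162   0.083     ]
```

Call:
{"op": "carry_out", "data": {"targets": [[0, 0, 0, 6.1, -1], [-4, 0, 0, 0, -1], [-4, 0, 0, 0, -1], [-4, -0.1, 0, 0, -1], [-4, -0.1, 0, 0, -1], [-4, -0.1, 0, 0, -1], [-4, -0.1, 0, 0, -1], [-4, -0.1, 0, 0, -1], [-4, 0, 0, 0, -1], [-3.2, 0, 0, 0, -1], [0, 0, 0, 0, -1], [0, 0, 0, 0, -1]]}}

```text
t: 79.8
eef_pos: [0.6452, -0.047, 0.248]
tool_rot: [-0.001, 0.643, 0.766, -0.001]
contact_force: [0.9, 0.7, 0.7]
gripper_width: 0.43
grasp_force: 50.1
```

Call:
{"op": "carry_out", "data": {"targets": [[0, 0, 2, 0, -1], [0, 0, 2, 0, -1], [0, 0, 2, 0, -1], [0, 0, 0, 0, -1], [0, 0, 0, 0, -1]]}}

```text
t: 80.3
eef_pos: [0.6455, -0.0446, 0.1891]
tool_rot: [-0.001, 0.642, 0.767, -0.0]
contact_force: [-0.0, 0.8, 0.6]
gripper_width: 0.432
grasp_force: 50.1
```

Run:
```python
from go import *
go((.646,-.048,.107,10))
```

```text
t 80.3 tcp [ 0.6455 -0.0446  0.1891] psi 10.1 zz -1.0000 q7 0.10 F [-0.   0.8  0.6] Mz -0.03 w 0.43 g 50.1
yaw 0.1 then shift cm [-0.34 -0.01  8.21]
```

Call:
{"op": "carry_out", "data": {"targets": [[-0.35, 0, 1.5, 0, -1], [0, 0, 1.5, 0, -1], [0, 0, 1.5, 0, -1], [0, 0, 1, 0, -1], [0, 0, 1, 0, -1], [0, 0, 1, 0, -1], [0, 0, 0.6, 0, -1], [0, 0, 0, 0, -1]]}}

```text
t: 81.1
eef_pos: [0.6458, -0.0478, 0.1072]
tool_rot: [-0.001, 0.642, 0.767, 0.0]
contact_force: [-0.6, 3.3, -2.7]
gripper_width: 0.434
grasp_force: 50.2
```

```bash
python3 s.py|head -1
```

```text
t 81.1 tcp [ 0.6458 -0.0478  0.1072] psi 10.1 zz -1.0000 q7 0.10 F [-0.6  3.3 -2.7] Mz -0.07 w 0.43 g 50.2
```

Call:
{"op": "carry_out", "data": {"targets": [[0, 0, 0.5, 0, -1], [0, 0, 0.5, 0, -1], [0, 0, 0, 0, -1], [0, 0, 0, 0, 0.4], [0, 0, 0, 0, 0.4], [0, 0, 0, 0, 0.4], [0, 0, -2, 0, 0.4], [0, 0, -3, 0, -1], [0, 0, -2, 0, -1], [0, 0, 0, 0, -1], [0, 0, 0, 0, -1], [0, 0, 0, 0, -1]]}}

```text
t: 82.3
eef_pos: [0.6456, -0.05, 0.1671]
tool_rot: [-0.001, 0.643, 0.766, -0.001]
contact_force: [-0.6, 0.4, -1.0]
gripper_width: -0.002
grasp_force: 0.0
```

Call:
{"op": "carry_out", "data": {"targets": [[0, 0, 2, 0, -1], [0, 0, 1, 0, -1], [0, 0, 1, 0, -1], [0, 0, 0.6, 0, -1], [0, 0, 0.5, 0, -1], [0, 0, 0.2, 0, -1], [0, 0, 0, 0, -1]]}}

```text
t: 83.0
eef_pos: [0.6471, -0.0496, 0.1162]
tool_rot: [0.001, 0.643, 0.766, 0.0]
contact_force: [-0.2, 0.9, 3.3]
gripper_width: 0.002
grasp_force: 1.8
```

Call:
{"op": "carry_out", "data": {"targets": [[0, 0, -3, 0, -1], [0, 0, -4, 0, 0.5], [0, 0, -4, 0, 1], [0, -4, -3, 0, 1], [0, -4, -2, 0, 1], [0, -4, 0, 0, 1], [0, -4, 0, 0, 1], [0, -4, 0, 0, 1], [0, 0, 0, 0, 1]]}}

```text
t: 83.9
eef_pos: [0.4449, -0.086, 0.2753]
tool_rot: [-0.0, 0.644, 0.765, -0.001]
contact_force: [0.6, -0.8, -0.5]
gripper_width: 0.999
grasp_force: 0.0
```

Run:
```python
from go import *; from car import *; import m
go((.453,-.193,.15,9),(.453,-.193,.065,9))
b=cam("top","top11"); print([(q.tolist(),c) for q,c,_ in m.comps(b,m.white(b,115,60),(325,138,395,175))]); print(cells(b)[1][-2:])
bl=[c for q,c,_ in m.comps(b,m.white(b,115,60),(325,138,395,175))]
P=np.array([onz("top",*c,.116)[:2] for c in bl]); print(P.round(4))
P=P[np.argsort(P[:,1])]; d=P[-1]-P[0]; print("centre",P.mean(0),"yaw",np.degrees(np.arctan2(-d[0],d[1])))
```

```text
t 83.9 tcp [ 0.4449 -0.086   0.2753] psi 9.9 zz -1.0000 q7 0.22 F [ 0.6 -0.8 -0.5] Mz 0.04 w 1.00 g 0.0
yaw 0.9 then shift cm [-10.7   -0.87  12.53]
yaw -0.0 then shift cm [0.  0.  8.5]
[([374, 144, 11, 11, 91], array([378.9, 148.7])), ([359, 146, 11, 12, 97], array([363.9, 151.6])), ([345, 149, 11, 12, 100], array([349.5, 154.6])), ([330, 152, 11, 12, 100], array([334.9, 157.3]))]
[([204, 96, 24, 103, 807], array([379.62, 176.4 ])), ([99, 102, 7, 91, 378], array([350.15, 175.56]))]
[[ 0.6672 -0.1822]
 [ 0.6593 -0.1365]
 [ 0.6511 -0.0927]
 [ 0.6439 -0.0484]]
centre [ 0.65537344 -0.11497465] yaw 9.870904981904403
```

All four bulbs are home. Carton centre ≈ (0.658, −0.1145), yaw 9.9°. Now the lid.

Call:
{"op": "carry_out", "data": {"targets": [[0, 0, 0, 0.9, 1], [-3.6, -0.3, 3, 0, 1], [-3.6, -0.3, 3, 0, 1], [-3.5, -0.3, 3, 0, 1], [0, 0, 2.5, 0, 1], [0, 0, 0, 0, 1], [0, 0, 0, 0, 1], [0, 0, 0, 0, 1]], "force": 40}}

```text
t: 84.75
eef_pos: [0.4593, -0.1909, 0.1616]
tool_rot: [0.001, 0.648, 0.762, 0.001]
contact_force: [0.8, -0.3, 0.3]
gripper_width: 0.999
grasp_force: 0.0
```

Run:
```python
from go import *
go((.453,-.194,.045,9))
```

```text
t 84.8 tcp [ 0.4593 -0.1909  0.1616] psi 9.2 zz -1.0000 q7 0.42 F [ 0.8 -0.3  0.3] Mz 0.01 w 1.00 g 0.0
yaw 0.2 then shift cm [-0.21 -0.67 11.66]
```

Call:
{"op": "carry_out", "data": {"targets": [[-0.2, -0.6, 3, 0, 1], [0, 0, 3, 0, 1], [0, 0, 3, 0, 1], [0, 0, 1.5, 0, 1], [0, 0, 1, 0, 1], [0, 0, 0, 0, 1], [0, 0, 0, 0, -1], [0, 0, 0, 0, -1], [0, 0, 0, 0, -1], [0, 0, 0, 0, -1], [0, 0, 0, 0, -1]]}}

```text
t: 85.85
eef_pos: [0.4531, -0.1947, 0.0466]
tool_rot: [0.001, 0.648, 0.761, 0.001]
contact_force: [0.0, 1.2, 7.5]
gripper_width: 0.672
grasp_force: 43.4
```

```bash
python3 s.py|head -1
```

```text
t 85.8 tcp [ 0.4531 -0.1947  0.0466] psi 9.1 zz -1.0000 q7 0.43 F [0.  1.2 7.5] Mz -0.04 w 0.67 g 43.4
```

Call:
{"op": "carry_out", "data": {"targets": [[0, 0, -1, 0, -1], [0, 0, -3, 0, -1], [0, 0, -4, 0, -1], [0, 0, -4, 0, -1], [0, 0, -4, 0, -1], [0, 0, -2, 0, -1], [0, 0, 0, 0, -1], [0, 0, 0, 0, -1], [0, 0, 0, 0, -1]]}}

```text
t: 86.75
eef_pos: [0.4509, -0.1942, 0.2242]
tool_rot: [-0.001, 0.648, 0.761, -0.0]
contact_force: [0.3, 1.6, -2.1]
gripper_width: 0.672
grasp_force: 43.3
```

Run:
```python
from go import *; import m; from car import *
go((.658,-.1145,.22,9.9))
b=cam("top","top12")
print([(q.tolist(),c) for q,c,_ in m.comps(b,m.white(b,115,60),(325,138,395,175))])
```

```text
t 86.8 tcp [ 0.4509 -0.1942  0.2242] psi 9.1 zz -1.0000 q7 0.44 F [ 0.3  1.6 -2.1] Mz 0.04 w 0.67 g 43.3
yaw -0.8 then shift cm [ 4.29 21.77  0.42]
[([374, 144, 11, 11, 97], array([378.9, 149. ])), ([358, 146, 12, 12, 99], array([363.9, 151.7])), ([345, 149, 11, 12, 100], array([349.5, 154.6])), ([330, 152, 11, 12, 101], array([334.9, 157.2]))]
```

Call:
{"op": "carry_out", "data": {"targets": [[0, 0, 0, -0.8, -1], [0.7, 3.6, 0, 0, -1], [0.7, 3.6, 0, 0, -1], [0.7, 3.6, 0, 0, -1], [0.7, 3.6, 0, 0, -1], [0.7, 3.6, 0, 0, -1], [0.8, 3.7, 0, 0, -1], [0, 0, 0, 0, -1], [0, 0, 2, 0, -1], [0, 0, 2, 0, -1], [0, 0, 0, 0, -1], [0, 0, 0, 0, -1]]}}

```text
t: 88.0
eef_pos: [0.6576, -0.1149, 0.1847]
tool_rot: [-0.001, 0.643, 0.766, -0.001]
contact_force: [-0.1, -0.8, -0.2]
gripper_width: 0.676
grasp_force: 43.5
```

Run:
```python
from go import *
go((.6577,-.1145,.145,9.9))
```

```text
t 88.0 tcp [ 0.6576 -0.1149  0.1847] psi 9.9 zz -1.0000 q7 0.23 F [-0.1 -0.8 -0.2] Mz 0.03 w 0.68 g 43.5
yaw 0.0 then shift cm [0.04 0.01 3.97]
```

Call:
{"op": "carry_out", "data": {"targets": [[0, 0, 2, 0, -1], [0, 0, 1.5, 0, -1], [0, 0, 0.5, 0, -1], [0, 0, 0.5, 0, -1], [0, 0, 0.5, 0, -1], [0, 0, 0.3, 0, -1], [0, 0, 0, 0, -1]]}}

```text
t: 88.7
eef_pos: [0.6582, -0.1153, 0.1328]
tool_rot: [0.0, 0.643, 0.766, -0.0]
contact_force: [-1.5, -0.9, -1.4]
gripper_width: 0.673
grasp_force: 43.2
```

```bash
python3 s.py|head -2
```

```text
t 88.7 tcp [ 0.6582 -0.1153  0.1328] psi 9.9 zz -1.0000 q7 0.23 F [-1.5 -0.9 -1.4] Mz 0.08 w 0.67 g 43.2
[-0.11  0.27  0.08] [ -0.63 -62.71   0.15 -26.4   -0.28  -0.46  -0.13]
```

Call:
{"op": "carry_out", "data": {"targets": [[0, 0, 0.4, 0, -1], [0, 0, 0.4, 0, -1], [0, 0, 0.4, 0, -1], [0, 0, 0, 0, -1]]}}

```text
t: 89.1
eef_pos: [0.658, -0.1143, 0.1193]
tool_rot: [-0.001, 0.643, 0.766, -0.0]
contact_force: [-1.5, 0.2, -2.8]
gripper_width: 0.674
grasp_force: 43.2
```

```bash
python3 s.py|head -2
```

```text
t 89.1 tcp [ 0.658  -0.1143  0.1193] psi 9.9 zz -1.0000 q7 0.23 F [-1.5  0.2 -2.8] Mz 0.12 w 0.67 g 43.2
[-0.06  0.32  0.12] [  0.14 -63.54   0.77 -25.95  -0.11  -0.45  -0.11]
```

The lid is over the neck with no resistance. Down to the shoulder.

Call:
{"op": "carry_out", "data": {"targets": [[0, 0, 0.8, 0, -1], [0, 0, 0.8, 0, -1], [0, 0, 0.7, 0, -1], [0, 0, 0.6, 0, -1], [0, 0, 0.4, 0, -1], [0, 0, 0.3, 0, -1], [0, 0, 0, 0, -1]]}}

```text
t: 89.8
eef_pos: [0.6584, -0.1142, 0.0866]
tool_rot: [-0.0, 0.643, 0.766, 0.0]
contact_force: [-8.1, 2.1, 16.5]
gripper_width: 0.674
grasp_force: 45.3
```

```bash
python3 s.py|head -2
```

```text
t 89.8 tcp [ 0.6584 -0.1142  0.0866] psi 9.9 zz -1.0000 q7 0.22 F [-8.1  2.1 16.5] Mz -0.20 w 0.67 g 45.3
[ 0.11  1.83 -0.2 ] [  0.55 -53.94   1.23 -23.15   0.3   -2.66   0.17]
```

Call:
{"op": "carry_out", "data": {"targets": [[0, 0, 0, 0, 1], [0, 0, 0, 0, 1], [0, 0, 0, 0, 1], [0, 0, -3, 0, 1], [0, 0, -4, 0, 1], [0, 0, -2, 0, -1], [0, 0, 0, 0, -1], [0, 0, 0, 0, -1], [0, 0, 0, 0, -1], [0, 0, 2, 0, -1], [0, 0, 2, 0, -1], [0, 0, 0.8, 0, -1]]}}

```text
t: 91.0
eef_pos: [0.6562, -0.1144, 0.1229]
tool_rot: [-0.002, 0.643, 0.766, -0.002]
contact_force: [-10.2, 2.9, 59.1]
gripper_width: 0.002
grasp_force: 35.7
```

Call:
{"op": "carry_out", "data": {"targets": [[0, 0, 0.3, 0, -1], [0, 0, 0.2, 0, -1], [0, 0, 0, 0, -1]]}}

```text
t: 91.3
eef_pos: [0.6587, -0.114, 0.1237]
tool_rot: [-0.0, 0.643, 0.766, 0.0]
contact_force: [-7.2, 2.2, 17.6]
gripper_width: -0.006
grasp_force: 8.8
```

Call:
{"op": "carry_out", "data": {"targets": [[0, 0, -3, 0, -1], [0, 0, -4, 0, -1], [0, 0, -4, 0, -1], [0, -4, 0, 0, -1], [0, -4, 0, 0, -1], [0, -4, 0, 0, -1], [0, -4, 0, 0, -1], [0, 0, 0, 0, -1]]}}

```text
t: 92.1
eef_pos: [0.4951, -0.1441, 0.2305]
tool_rot: [-0.002, 0.645, 0.764, -0.002]
contact_force: [0.1, -0.3, 0.1]
gripper_width: -0.002
grasp_force: 0.0
```

Run:
```python
from go import *; import m
go()
b=cam("top","top13"); a=cam("side","side13")
for im,n,v,box in((b,"top",120,(335,140,385,185)),(a,"side",140,(260,120,310,200))):
    for q,c,l in m.comps(im,m.white(im,v,55),box,30):
        print(n,q,c,cv2.minAreaRect(np.argwhere(l)[:,::-1].astype(np.float32)),onz(n,*c,.123))
```

```text
t 92.1 tcp [ 0.4951 -0.1441  0.2305] psi 9.7 zz -1.0000 q7 0.32 F [ 0.1 -0.3  0.1] Mz -0.02 w -0.00 g 0.0
top [340 144  29  16 287] [353.5 152.1] ((354.5961608886719, 151.9807586669922), (10.786386489868164, 29.02518653869629), 78.69007110595703) [ 0.6565319  -0.10460433  0.123     ]
side [260 120  50  16 604] [280.2 126.6] ((284.5, 127.5), (15.0, 49.0), 90.0) [ 0.70851005 -0.54190959  0.123     ]
side [266 150  11  10  74] [270.9 154.5] ((270.9000549316406, 154.3000030517578), (11.180339813232422, 6.7082037925720215), 63.43495178222656) [ 0.70246925 -0.27013556  0.123     ]
side [273 169  10  13 125] [277.3 175.2] ((277.5, 175.0), (12.0, 9.0), 90.0) [ 0.656111   -0.11073765  0.123     ]
```

The lid top is at 0.123 m, as it should be when seated on the shoulder, and the arm is clear. Handing in.

```bash
python3 -c "
from station import bot
print(bot.hand_in())"
```

```text
the job is handed in; nothing more can be done
None
```

The lamp is off, all four bulbs are pressed home cap-down in their own cells, the lid is pushed down onto the shoulder, and I've handed the job in; no verdict came back, and the fourth bulb jammed in its holder and took several tries to free.

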